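Turn a sample carrier over with a spatula and set it on the loading stand

ROBOT

A 7-joint arm with a two-finger parallel gripper is mounted at the origin on a cart in front of the work surface, level with it; the furniture and walls round the work are solid. World frame = base frame: x ahead of the robot, y to its left, z up, the work surface at z = 0. Lengths are in m, angles in rad, forces in N, time in s.
With the tool pointing down it reaches from about 0.425 to 1.025 m from the base axis. Payload 3.6 kg.
Tool frame: the origin (TCP) lies between the finger pads; the fingertips stand tips_ahead ahead of it and the grasp point (between the pads) lies 5 mm behind it (tips_ahead is the distance from the TCP to the fingertips, in m); z points along the fingers, x is the direction in which the jaws open and shut, and the axes are right-handed (so a half turn about z gives the same grasp; the last joint's range is limited). The gripper opens to 85 mm and grips with 20 to 120 N. Pads are 22 mm wide; open, the fingers measure 114 mm over their backs; the gripper's body (76 mm by 85 mm) begins 54 mm behind the grasp point. The pads swing forward as they close: fully open they stand 13 mm farther back than shut.
Start: joints at [-0.093, 0.591, 0.048, 1.609, -0.033, 0.943, -0.034], TCP at [0.725, 0, 0.207] pointing down, gripper open.
Joint ranges: [-2.69, 2.69], [-0.47, 2.24], [-1.27, 1.36], [0.19, 2.51], [-1.53, 4.68], [0.08, 2.07], [-3.09, 3.09]. Speed limits (rad/s): [2.57, 2.57, 3.14, 3.14, 3.14, 3.14, 3.14].

INTERFACE

Orientations are given as a unit quaternion [x, y, z, w].
In Python, from workcell import sense, snapshot, sign_off, look_for, regions_of, mark_of, tips_ahead gives the robot as it stands. The module is installed in compiled form; this text tells all that it offers.
- The arm moves only by the tool move_arm, never from a script. Its argument "targets" is a list of rows, each an object with "fingers": the closure, from 0 (fully open) to 1 (shut); "travel": the shift along the tool's x, y, z in mm, a list of three; "dr": the turn, a rotation vector about the tool's x, y, z in degrees, a list of three. In form: [{"fingers": fingers, "travel": [x, y, z], "dr": [rx, ry, rz]}, ...]. A call has exactly 10 rows; each row shifts and turns the pose as measured when the row begins, along the tool's axes as they then stand; what a row does not reach is not made up. A row lasts 1/12 s, in which the tool goes at most 41.7 mm and 7.16 degrees, less where a joint would pass 70% of its speed; a pose out of reach is approached as far as the arm can. A call with a gripper value outside its range is refused whole. The fingers move at their own pace and stop on an object; "newtons" is the grip in N (left out, the last holds). Time passes only in rows, so rows that do not move let the fingers close, or fill a call up. It gives the time, the measured TCP pose, the force and the opening at its end, in the units of the state.
- sense(): the state, without advancing time (a new reading comes with each control period).
- snapshot(name): name is "scene" or "side" or "wrist"; returns a dict with "img" (420x560x3 uint8, red, green, blue), "depth" (420x560 float32, m along the optical axis (not along the pixel's ray), 0 where there is no reading), "camera_matrix" (3x3 intrinsics, pixels), "T" (4x4, takes a point from camera to world coordinates); the wrist camera has in their place "T_tool_cam" (4x4, takes a point from camera to tool coordinates, whose origin is the TCP and whose axes are the tool frame's). Camera axes: x right, y down, z forward; pixel columns grow to the right and rows downward; lengths in m; the calibration is good to about 2 mm. A picture is of the moment at which its call begins: read the wrist's pose just before it.
- sign_off(): hands the job in, once; it reports no verdict.
Trained networks look in the newest picture that a camera, given by its name, has taken for a name from the list of things; names that differ only in an ending like _2 or _b are one class to them, and where a whole thing is asked for, a point or a joint stands for the part that bears it (a point fixed in the world has none). Each returns a list of dicts, best first, with "score" (0 to 1); they miss things now and then, are a little off and sometimes report something else, mostly with a low value. They report only what shows in the picture. A call takes as long as a camera call. They do not tell look-alikes from the thing itself.
- look_for(thing, camera): "location" ([x, y, z] in m, in world coordinates, good to about 4 mm: the middle of the surface that is visible of it).
- regions_of(thing, camera): "region" (420x560 bool, what is visible of it).
- mark_of(thing, camera): "location" ([x, y, z] in m, in world coordinates, good to about 4 mm: a listed point, or the origin of a listed thing).
The state is a dict: "clock": time; "q": joint angles; "qvel": joint speeds; "joint_efforts": joint torques, N m; "eef_pos": TCP position; "orientation": TCP orientation; "ft_force": force on the tool from outside, world axes, zero at the start; "moment": the same for the moment, N m; "opening": finger opening in m.
Only numpy, scipy, OpenCV 4.12 (cv2) and the standard library are available. Lean on these libraries where they do the work, as an engineer would, in place of code of your own. Each camera call takes 0.05 s, during which the arm holds its last target.

TASK

The flat sample carrier lies with its pockets face down on the bench: lay it on the lower step of the turning block, against the riser so that its other edge overhangs, slide the spatula blade under that overhanging edge and tip the carrier over onto the upper step, never turning it with the gripper itself. Then lay the spatula down on the bench or its rest, take the carrier by its edges and set it pockets up, square and centred on the loading stand. Leave both vials standing where they are.

Things in the scene. Friction and masses are not known exactly. Their poses are not given: they have to be found in the camera images.
- carrier_c (a point): Centre (half-way up) of the sample carrier, a loose aluminium plate 50 mm (its x) by 60 mm (its y) by 6 mm thick (its z), about 50 g. The face that its z points away from has four round pockets 14 mm wide, 3 mm deep, centred at x +-12, y +-18 mm; the other is plain. It starts flat on the bench, pockets down (z up), and must end with z down. Grip it across its 60 or 50 mm.
- block_low (a point): Foot of the riser of the fixed grey two-step turning block, mid-width, at the height of its lower step. x points level towards the upper step, z up. The block is 44 mm wide (y). The lower step is 14 mm above the bench and reaches 35 mm from the riser towards -x, with bare bench beyond: a carrier with a 60 mm side against the riser overhangs its end by 15 mm.
- block_high (a point): Centre of the block's upper step, 22 mm above the bench and 70 mm long: 35 mm from block_low towards +x and 8 mm above it, axes as there. Pushed up from below at the overhanging edge, the carrier pivots on the riser and, some 10 degrees past upright, falls by itself flat onto this step. Lift it at mid-width, on the plain rib between the pockets: a blade tip in a pocket catches there.
- stand_top (a point): Centre of the top face, 40 by 40 mm, of the fixed loading stand, a square grey column on a 56 mm square foot 4 mm thick; the top is 18 mm above the bench. x and y lie along the column's sides, z up.
- spatula_grip (a point): Centre of the black grip of a loose steel spatula, 173 mm long, 22 g. It lies along its own y, blade tip towards -y; z is up as it lies. The grip is 50 mm long (y), 8 mm wide, 8 mm high, its underside in one plane with the blade's. It starts blade away from the robot, underside 18 mm above the bench, on two forked posts 31 and 116 mm from here towards the tip, so the grip is free.
- spatula_tip (a point): Middle of the end of the spatula's blade, half-way through its thickness, 147 mm from spatula_grip along -y and 2.5 mm lower; the blade is 8 mm wide and 3 mm thick. Axes as spatula_grip. The rest's fork prongs stand 14 mm apart and reach 5 mm above the blade's underside: lift the spatula straight out.
- vial_a: A standing glass vial with a screw cap, 24 mm wide, 54 mm high, loose; the origin is at the centre of its foot, z up. To be left alone.
- vial_b: A second standing glass vial of the same size, 24 mm wide, 54 mm high, loose; the origin is at the centre of its foot, z up. To be left alone.
Mind the look-alikes: they are no part of the job. Leave any purple look-alike of the part that bears block_low alone.

How it is judged:
By the outcome, as a careful person would: the job done as asked, in the order asked, and still so for the second after the job is handed in, with the robot touching nothing.
It also fails if it takes over 72 s, if anything falls off the work surface, if the arm or the gripper's body presses on something with over 40 N, if the wrist force passes 120 N, or if a joint passes its speed limit or range.

## Working session

There is one attempt and no reset: what is moved stays moved. The work goes in short steps, Python scripts to look and compute and a tool call to move; the robot and the scene stay as the last step left them, time stands still between calls to the robot, and variables do not carry over. Pictures are saved under pics/ and viewed, and the job is handed in when it is done.

Besides the shell and the picture viewer there is one more tool, called after "Emit:" as name([rows], argument=value, ...), one row to a line, values as JSON. move_arm: Moves the arm, as the interface text tells. Its arguments: {"type":"object","properties":{"targets":{"type":"array"},"newtons":{"type":"number"}},"required":["targets"]}

```bash
mkdir -p pics
cat > h.py <<'E'
import numpy as np, cv2, json
from scipy.spatial.transform import Rotation as R
from workcell import *
def save(n,img,box=None,s=1):
    if box: 
        a,b,c,d=box; img=img[b:d,a:c]
    img=cv2.resize(img,None,fx=s,fy=s,interpolation=cv2.INTER_CUBIC)
    cv2.imwrite('pics/'+n+'.png',img[:,:,::-1])
def Tof(s,snap):
    if 'T' in snap: return snap['T']
    T=np.eye(4);T[:3,:3]=R.from_quat(s['orientation']).as_matrix();T[:3,3]=s['eef_pos']
    return T@snap['T_tool_cam']
def cloud(s,snap):
    K=snap['camera_matrix'];d=snap['depth'];T=Tof(s,snap)
    v,u=np.mgrid[:d.shape[0],:d.shape[1]]
    P=np.stack([(u-K[0,2])/K[0,0]*d,(v-K[1,2])/K[1,1]*d,d],-1)
    W=P@T[:3,:3].T+T[:3,3]; W[d==0]=np.nan
    return W
def st():
    s=sense(); print('t',round(s['clock'],2),'p',np.round(np.array(s['eef_pos'])*1000,1),'rot',np.round(R.from_quat(s['orientation']).as_matrix(),3).tolist(),'F',np.round(s['ft_force'],1),'op',round(s['opening']*1000,1)); return s
E
python3 - <<'E'
from h import *
s=st();print(tips_ahead, )
for c in ['scene','side','wrist']:
    p=snapshot(c);save(c+'0',p['img'])
    np.savez('pics/'+c+'0.npz',**p)
    for n in ['carrier_c','block_low','block_high','stand_top','spatula_grip','spatula_tip','vial_a']:
        print(c,n,[(np.round(np.array(r['location'])*1000).tolist(),round(r['score'],2)) for r in mark_of(n,c)])
E
```

```text
t 0.0 p [724.1   0.  205.6] rot [[1.0, 0.0, -0.002], [0.0, -1.0, -0.0], [-0.002, 0.0, -1.0]] F [-0.4  0.2  0.6] op 85.2
0.014
scene carrier_c [([548.0, 345.0, 3.0], 0.93)]
scene block_low [([640.0, -440.0, 10.0], 0.94), ([489.0, -415.0, 14.0], 0.88), ([569.0, -301.0, 13.0], 0.84)]
scene block_high [([671.0, -448.0, 22.0], 0.92), ([518.0, -435.0, 24.0], 0.9), ([598.0, -318.0, 19.0], 0.86)]
scene stand_top [([566.0, 202.0, 14.0], 0.75)]
scene spatula_grip [([440.0, -201.0, 27.0], 0.54)]
scene spatula_tip [([585.0, -177.0, 24.0], 0.46)]
scene vial_a [([564.0, 56.0, -1.0], 0.74), ([637.0, -74.0, -2.0], 0.69)]
side carrier_c [([546.0, 344.0, 7.0], 0.45), ([435.0, -204.0, 23.0], 0.21)]
side block_low [([645.0, -437.0, 12.0], 0.8), ([486.0, -416.0, 15.0], 0.67)]
side block_high [([516.0, -441.0, 19.0], 0.7), ([596.0, -316.0, 20.0], 0.64), ([679.0, -446.0, 22.0], 0.62)]
side stand_top [([570.0, 200.0, 13.0], 0.44)]
side spatula_grip [([435.0, -204.0, 21.0], 0.66)]
side spatula_tip [([578.0, -175.0, 22.0], 0.51)]
side vial_a [([638.0, -75.0, 0.0], 0.76), ([556.0, 58.0, -3.0], 0.46)]
wrist carrier_c []
wrist block_low []
wrist block_high []
wrist stand_top []
wrist spatula_grip []
wrist spatula_tip []
wrist vial_a [([635.0, -70.0, -3.0], 0.65)]
```

View pics/scene0.png

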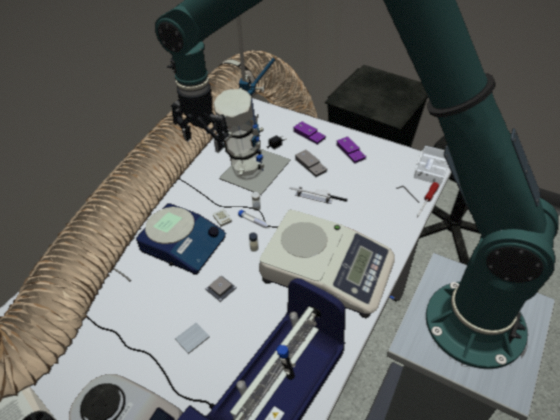

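View pics/side0.png

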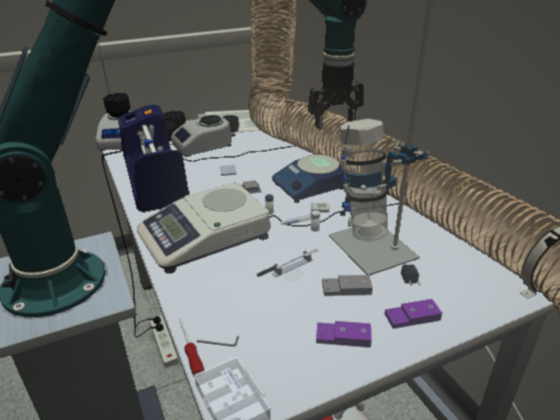

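View pics/wrist0.png

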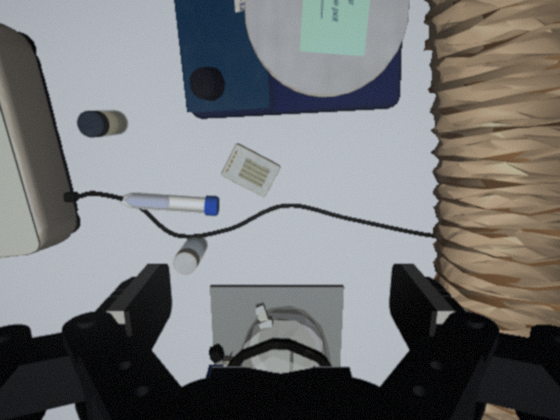

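The grey block at scene px (311,162), about (569,-301) mm, is the one that fits. The other two candidates, at (310,131) and (350,149), are purple look-alikes. Next I'll take enlarged crops and a height map.

Run:
```python
from h import *
H=np.full((600,350),0.);C=np.zeros((600,350,3),np.uint8)+60
# grid 2.5mm: x 0.3..1.15 (cols), y -0.65..0.65 rows
nx,ny=340,520
H=np.full((ny,nx),-1.);C=np.zeros((ny,nx,3),np.uint8)
for c in ['side','scene']:
    p=dict(np.load(f'pics/{c}0.npz')); W=cloud(None,p); ok=np.isfinite(W[...,2])&(W[...,2]<0.5)
    w=W[ok];col=p['img'][ok]
    i=((0.65-w[:,1])/0.0025).astype(int);j=((w[:,0]-0.3)/0.0025).astype(int)
    k=(i>=0)&(i<ny)&(j>=0)&(j<nx)
    for a,b,z,cc in zip(i[k],j[k],w[k,2],col[k]):
        if z>H[a,b]: H[a,b]=z;C[a,b]=cc
hm=np.clip((H+0.01)/0.3*255,0,255).astype(np.uint8)
hm=cv2.applyColorMap(hm,cv2.COLORMAP_JET)[:,:,::-1].copy();hm[H<-0.5]=0
out=np.concatenate([C,hm],1)
for y in np.arange(-0.6,0.61,0.1):
    r=int((0.65-y)/0.0025);cv2.putText(out,f'{y:.1f}',(0,r),0,.35,(255,255,255));out[r,::6]=255
for x in np.arange(0.3,1.1,0.1):
    q=int((x-0.3)/0.0025);cv2.putText(out,f'{x:.1f}',(q+340,10),0,.35,(255,255,255));out[::6,q+340]=255;out[::6,q]=255
save('top',out)
np.save('pics/H.npy',H)
p=dict(np.load('pics/scene0.npz'));save('crop1',p['img'],(270,110,390,220),6)
```

```text
(no output)
```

View pics/top.png

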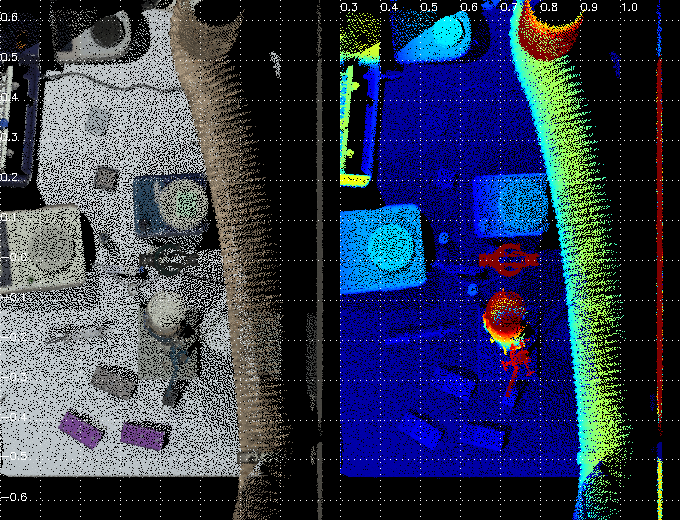

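View pics/crop1.png

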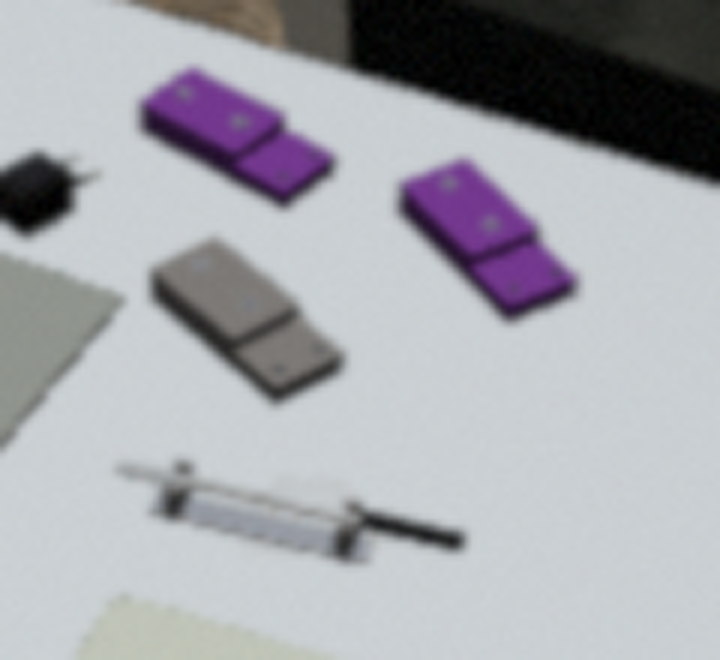

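```bash
cat >> h.py <<'E'
def rect(W,mask,zlo,zhi):
    m=mask&np.isfinite(W[...,2])&(W[...,2]>zlo)&(W[...,2]<zhi)
    p=W[m][:,:2]; (c,wh,a)=cv2.minAreaRect((p*1000).astype(np.float32))
    return np.round(c,1),np.round(wh,1),round(a,1),np.round(np.nanmedian(W[m][:,2])*1000,1),m.sum()
E
python3 - <<'E'
from h import *
p=dict(np.load('pics/wrist0.npz'));print(np.round(p['T_tool_cam'],3).tolist(),p['camera_matrix'])
for c in ['scene','side']:
    p=snapshot(c);W=cloud(None,p)
    for n,zl,zh in [('carrier_c',.003,.02),('block_low',.011,.03),('stand_top',.014,.025),('spatula_grip',.015,.04)]:
        for r in regions_of(n,c):
            try: print(c,n,round(r['score'],2),*rect(W,r['region'],zl,zh))
            except Exception as e: print(e)
E
```

```text
[[1.0, 0.001, 0.0, -0.001], [-0.001, 0.966, 0.258, -0.066], [-0.0, -0.258, 0.966, -0.167], [0.0, 0.0, 0.0, 1.0]] [[364.68916196   0.         280.1220476 ]
 [  0.         364.68916196 208.95573013]
 [  0.           0.           1.        ]]
scene carrier_c 0.87 [544.  347.3] [61.  52.8] 75.0 5.4 464
scene block_low 0.65 [ 501.5 -424. ] [ 47.3 108.1] 56.5 18.2 305
scene block_low 0.63 [ 657.8 -441.5] [ 50.4 108.7] 77.7 18.6 269
scene block_low 0.57 [ 582.3 -306.2] [ 45.9 108. ] 65.4 18.7 317
scene stand_top 0.59 [563.8 204.3] [41.1 40.8] 78.2 16.6 215
scene spatula_grip 0.52 [ 495.9 -188.4] [160.1  10.5] 9.3 23.0 61
side carrier_c 0.48 [543.4 345. ] [67.  48.4] 74.5 6.1 134
side carrier_c 0.15 [ 582.1 -308.9] [ 51.9 105.3] 67.3 14.2 475
side block_low 0.8 [ 499.9 -429.5] [ 47.9 103.4] 59.3 22.1 1033
side block_low 0.72 [ 582.  -310.2] [ 50.7 106.5] 63.2 21.4 781
side block_low 0.71 [ 655.6 -444.5] [ 48.3 106.2] 75.1 21.9 979
side stand_top 0.73 [563.5 201.5] [45.  39.7] 78.2 18.3 97
side spatula_grip 0.76 [ 492.7 -190.7] [163.9  13.7] 11.7 23.8 134
```

```bash
cat >> h.py <<'E'
def plan(pos,Rg,n=10,f=0.,s=None,show=True):
    """rows to reach pos (mm), Rg matrix from present pose in n rows"""
    s=s or sense(); p=np.array(s['eef_pos'])*1000; R0=R.from_quat(s['orientation']); rv=(R0.inv()*R.from_matrix(Rg)).as_rotvec(degrees=True)
    rows=[]
    for i in range(n):
        Ri=R0*R.from_rotvec(rv*i/n,degrees=True)
        t=Ri.inv().apply((np.array(pos)-p)/n)
        rows.append({"fingers":f,"travel":np.round(t,1).tolist(),"dr":np.round(rv/n,2).tolist()})
    print('dist',np.round(np.linalg.norm(np.array(pos)-p)/n,1),'rot/row',np.round(np.linalg.norm(rv)/n,2)); print(json.dumps(rows))
def Rt(yaw,pitch=0):
    """tool x at world angle yaw (deg), z down; pitch about tool x (deg)"""
    a=np.radians(yaw);x=np.array([np.cos(a),np.sin(a),0]);z=np.array([0,0,-1.]);y=np.cross(z,x)
    return np.stack([x,y,z],1)@R.from_rotvec([pitch,0,0],degrees=True).as_matrix()
E
python3 - <<'E'
from h import *
plan([545,346,190],Rt(70),10)
E
```

```text
dist 39.0 rot/row 7.0
[{"fingers": 0.0, "travel": [-18.0, -34.6, 1.7], "dr": [0.0, 0.0, -7.0]}, {"fingers": 0.0, "travel": [-13.7, -36.5, 1.7], "dr": [0.0, 0.0, -7.0]}, {"fingers": 0.0, "travel": [-9.1, -37.9, 1.7], "dr": [0.0, 0.0, -7.0]}, {"fingers": 0.0, "travel": [-4.4, -38.8, 1.7], "dr": [0.0, 0.0, -7.0]}, {"fingers": 0.0, "travel": [0.3, -39.0, 1.7], "dr": [0.0, 0.0, -7.0]}, {"fingers": 0.0, "travel": [5.1, -38.7, 1.7], "dr": [0.0, 0.0, -7.0]}, {"fingers": 0.0, "travel": [9.8, -37.8, 1.7], "dr": [0.0, 0.0, -7.0]}, {"fingers": 0.0, "travel": [14.3, -36.3, 1.7], "dr": [0.0, 0.0, -7.0]}, {"fingers": 0.0, "travel": [18.6, -34.3, 1.7], "dr": [0.0, 0.0, -7.0]}, {"fingers": 0.0, "travel": [22.7, -31.7, 1.7], "dr": [0.0, 0.0, -7.0]}]
```

Emit:
move_arm([
  {"fingers":0.0,"travel":[-18,-35,1.7],"dr":[0,0,-7]},
  {"fingers":0.0,"travel":[-14,-36.5,1.7],"dr":[0,0,-7]},
  {"fingers":0.0,"travel":[-9,-38,1.7],"dr":[0,0,-7]},
  {"fingers":0.0,"travel":[-4,-39,1.7],"dr":[0,0,-7]},
  {"fingers":0.0,"travel":[0,-39,1.7],"dr":[0,0,-7]},
  {"fingers":0.0,"travel":[5,-39,1.7],"dr":[0,0,-7]},
  {"fingers":0.0,"travel":[10,-38,1.7],"dr":[0,0,-7]},
  {"fingers":0.0,"travel":[14,-36,1.7],"dr":[0,0,-7]},
  {"fingers":0.0,"travel":[18.5,-34,1.7],"dr":[0,0,-7]},
  {"fingers":0.0,"travel":[22.5,-32,1.7],"dr":[0,0,-7]},
])

```text
clock: 2.53
eef_pos: [0.5435, 0.3407, 0.1872]
orientation: [0.815, 0.58, 0.002, 0.008]
ft_force: [0.2, 0.3, -0.2]
opening: 0.0853
```

Run:
```python
from h import *
s=st();p=snapshot('wrist');W=cloud(s,p);save('w1',p['img'])
for r in regions_of('carrier_c','wrist'):
    print(round(r['score'],2),*rect(W,r['region'],-.02,.02))
    m=(r['region'].astype(np.uint8)); print(cv2.minAreaRect(np.argwhere(m)[:,::-1].astype(np.float32)))
for r in regions_of('stand_top','wrist'): print('stand',round(r['score'],2),*rect(W,r['region'],.01,.03))
```

```text
t 2.53 p [543.5 340.7 187.2] rot [[0.327, 0.945, 0.013], [0.945, -0.327, -0.011], [-0.006, 0.016, -1.0]] F [ 0.2  0.3 -0.2] op 85.3
0.55 [543.3 347.1] [60.  49.5] 73.2 5.7 3138
((287.5659484863281, 175.9515380859375), (50.72035598754883, 63.16205596923828), 87.39744567871094)
stand 0.86 [564.3 204.1] [41.  40.3] 76.7 17.5 1628
```

View pics/w1.png

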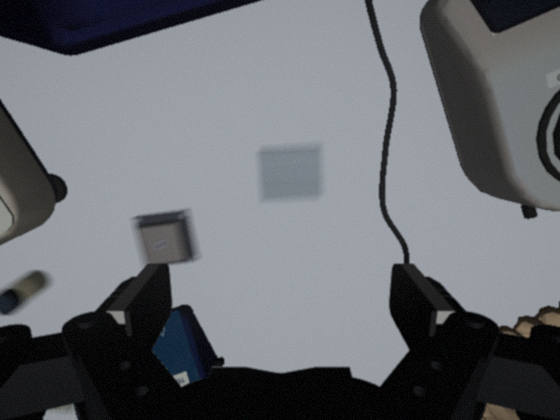

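Run:
```python
from h import *
plan([543.3,347.1,40],Rt(73.2),10,0.12)
```

```text
dist 14.7 rot/row 0.23
[{"fingers": 0.12, "travel": [0.4, -0.0, 14.7], "dr": [0.07, 0.02, -0.21]}, {"fingers": 0.12, "travel": [0.4, -0.0, 14.7], "dr": [0.07, 0.02, -0.21]}, {"fingers": 0.12, "travel": [0.3, -0.0, 14.7], "dr": [0.07, 0.02, -0.21]}, {"fingers": 0.12, "travel": [0.3, 0.0, 14.7], "dr": [0.07, 0.02, -0.21]}, {"fingers": 0.12, "travel": [0.3, 0.0, 14.7], "dr": [0.07, 0.02, -0.21]}, {"fingers": 0.12, "travel": [0.3, 0.1, 14.7], "dr": [0.07, 0.02, -0.21]}, {"fingers": 0.12, "travel": [0.3, 0.1, 14.7], "dr": [0.07, 0.02, -0.21]}, {"fingers": 0.12, "travel": [0.3, 0.1, 14.7], "dr": [0.07, 0.02, -0.21]}, {"fingers": 0.12, "travel": [0.3, 0.1, 14.7], "dr": [0.07, 0.02, -0.21]}, {"fingers": 0.12, "travel": [0.3, 0.1, 14.7], "dr": [0.07, 0.02, -0.21]}]
```

Emit:
move_arm([
  {"fingers":0.12,"travel":[0.4,0,15],"dr":[0.1,0,-0.3]},
  {"fingers":0.12,"travel":[0.4,0,15],"dr":[0.1,0,-0.3]},
  {"fingers":0.12,"travel":[0.4,0,15],"dr":[0.1,0,-0.3]},
  {"fingers":0.12,"travel":[0.4,0,15],"dr":[0.1,0,-0.3]},
  {"fingers":0.12,"travel":[0.4,0,15],"dr":[0.1,0,-0.3]},
  {"fingers":0.12,"travel":[0.4,0,15],"dr":[0.1,0,-0.3]},
  {"fingers":0.12,"travel":[0.4,0,15],"dr":[0.1,0,-0.3]},
  {"fingers":0.12,"travel":[0.4,0,15],"dr":[0,0,-0.3]},
  {"fingers":0.12,"travel":[0.4,0,15],"dr":[0,0,-0.3]},
  {"fingers":0.12,"travel":[0.4,0,8],"dr":[0,0,0]},
])

```text
clock: 3.52
eef_pos: [0.558, 0.3349, 0.0424]
orientation: [0.807, 0.591, 0.003, 0.008]
ft_force: [-0.3, -0.3, -0.9]
opening: 0.0752
```

Run:
```python
from h import *
s=st();print(tips_ahead);p=snapshot('wrist');W=cloud(s,p);save('w2',p['img'])
plan([543.3,347.1,16],Rt(73.2),10,0.12)
```

```text
t 3.52 p [558.  334.9  42.4] rot [[0.302, 0.953, 0.014], [0.953, -0.302, -0.009], [-0.005, 0.016, -1.0]] F [-0.3 -0.3 -0.9] op 75.2
0.014
dist 3.2 rot/row 0.13
[{"fingers": 0.12, "travel": [0.8, -1.8, 2.5], "dr": [0.09, 0.04, -0.08]}, {"fingers": 0.12, "travel": [0.8, -1.8, 2.5], "dr": [0.09, 0.04, -0.08]}, {"fingers": 0.12, "travel": [0.8, -1.8, 2.5], "dr": [0.09, 0.04, -0.08]}, {"fingers": 0.12, "travel": [0.8, -1.8, 2.5], "dr": [0.09, 0.04, -0.08]}, {"fingers": 0.12, "travel": [0.8, -1.8, 2.5], "dr": [0.09, 0.04, -0.08]}, {"fingers": 0.12, "travel": [0.8, -1.8, 2.5], "dr": [0.09, 0.04, -0.08]}, {"fingers": 0.12, "travel": [0.8, -1.8, 2.5], "dr": [0.09, 0.04, -0.08]}, {"fingers": 0.12, "travel": [0.8, -1.8, 2.5], "dr": [0.09, 0.04, -0.08]}, {"fingers": 0.12, "travel": [0.8, -1.8, 2.5], "dr": [0.09, 0.04, -0.08]}, {"fingers": 0.12, "travel": [0.8, -1.7, 2.5], "dr": [0.09, 0.04, -0.08]}]
```

View pics/w2.png

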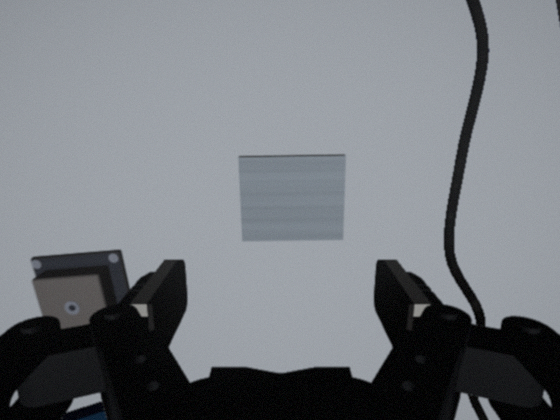

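Emit:
move_arm([
  {"fingers":0.12,"travel":[2,-5,2],"dr":[0.3,0.1,-0.3]},
  {"fingers":0.12,"travel":[2,-5,2],"dr":[0.3,0.1,-0.3]},
  {"fingers":0.12,"travel":[2,-4,2],"dr":[0.3,0.1,-0.2]},
  {"fingers":0.12,"travel":[1,-2,2],"dr":[0.2,0.1,0]},
  {"fingers":0.12,"travel":[1,-2,2],"dr":[0,0,0]},
  {"fingers":0.12,"travel":[0,0,1],"dr":[0,0,0]},
  {"fingers":0.12,"travel":[0,0,1],"dr":[0,0,0]},
  {"fingers":0.12,"travel":[0,0,1],"dr":[0,0,0]},
  {"fingers":0.12,"travel":[0,0,0],"dr":[0,0,0]},
  {"fingers":0.12,"travel":[0,0,0],"dr":[0,0,0]},
])

```text
clock: 4.4
eef_pos: [0.5446, 0.3488, 0.0306]
orientation: [0.803, 0.595, 0.002, -0.002]
ft_force: [-0.2, 0.1, -0.1]
opening: 0.0753
```

Run:
```python
from h import *
s=st();p=snapshot('wrist');W=cloud(s,p);save('w3',p['img'])
for r in regions_of('carrier_c','wrist'):
    print(round(r['score'],2),*rect(W,r['region'],-.02,.02))
d=p['depth'];m=(np.arange(420)[:,None]>240)&(W[...,2]<.06)
# finger tips in tool coordinates
T=p['T_tool_cam'];K=p['camera_matrix']
v,u=np.mgrid[:420,:560];P=np.stack([(u-K[0,2])/K[0,0]*d,(v-K[1,2])/K[1,1]*d,d],-1)@T[:3,:3].T+T[:3,3]
for uu,vv in [(150,300),(165,275),(175,275),(180,300),(385,275),(395,270)]: print(uu,vv,np.round(P[vv,uu]*1000,1))
```

```text
t 4.4 p [544.6 348.8  30.6] rot [[0.291, 0.957, 0.0], [0.957, -0.291, 0.006], [0.005, -0.001, -1.0]] F [-0.2  0.1 -0.1] op 75.3
0.85 [545.5 346.3] [62.1 54.3] 73.0 5.7 9515
150 300 [-38.6 -12.2 -69.4]
165 275 [-39.7 -11.7 -51.4]
175 275 [-37.2 -10.4 -48.5]
180 300 [-37.2   1.5 -44.7]
385 275 [ 37.7  -9.6 -46.8]
395 270 [ 40.8 -11.9 -47.5]
```

View pics/w3.png

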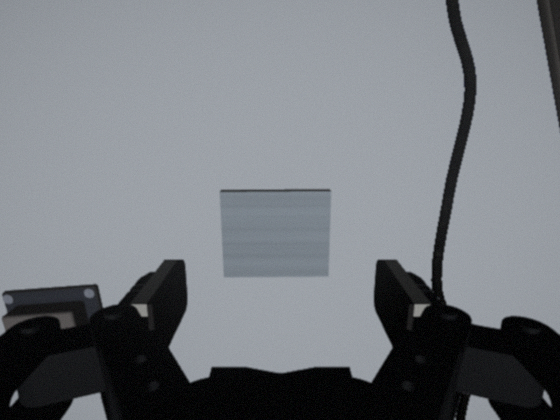

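Run:
```python
from h import *
s=sense();p=snapshot('wrist');d=p['depth'];T=p['T_tool_cam'];K=p['camera_matrix']
v,u=np.mgrid[:420,:560];P=np.stack([(u-K[0,2])/K[0,0]*d,(v-K[1,2])/K[1,1]*d,d],-1)@T[:3,:3].T+T[:3,3]
for uu,vv in [(280,380),(280,410),(240,400),(185,263),(183,275),(183,290),(183,310),(162,262),(150,300),(100,330),(40,330),(225,235),(280,230)]: print(uu,vv,round(float(d[vv,uu])*1000),np.round(P[vv,uu]*1000,1))
p2=snapshot('side');save('s1',p2['img'],(180,60,320,220),5)
```

```text
280 380 75 [  -0.   -12.8 -103.5]
280 410 68 [  -0.   -12.6 -111.1]
240 400 70 [  -7.8  -12.5 -108.5]
185 263 213 [-55.4  19.3  30.4]
183 275 139 [-36.9  -6.1 -39.5]
183 290 140 [-37.2  -0.1 -40. ]
183 310 140 [-37.2   7.2 -42.1]
162 262 136 [-43.9 -12.1 -41.1]
150 300 108 [-38.7 -12.1 -69.2]
100 330 93 [-45.8 -12.6 -85.4]
40 330 92 [-60.3 -13.2 -86.4]
225 235 203 [-30.7   0.4  25.8]
280 230 202 [-0.  -2.9 24.8]
```

View pics/s1.png

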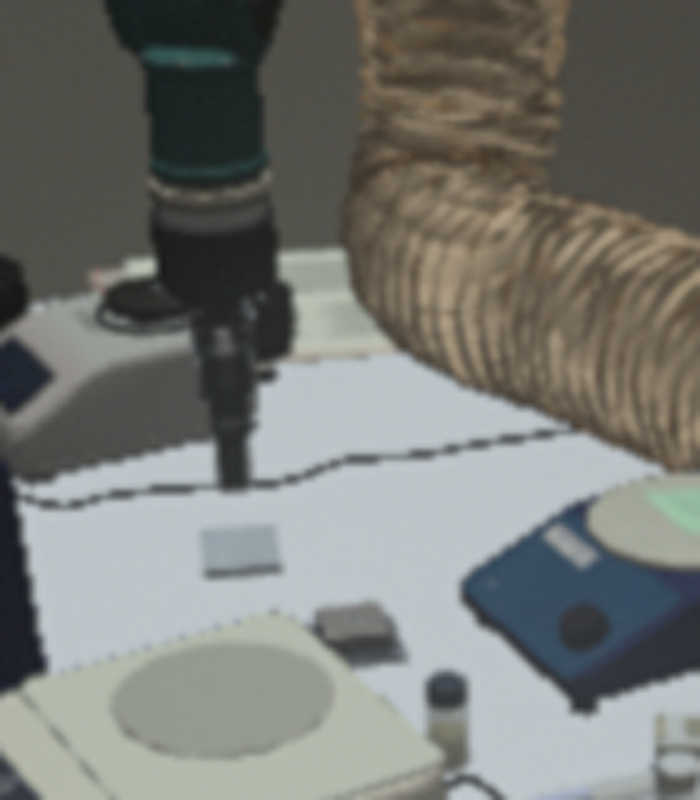

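Run:
```python
from h import *
s=sense();e=np.array(s['eef_pos'])
for c in ['side','scene']:
    p=snapshot(c);W=cloud(s,p)
    D=W-e
    r=np.hypot(D[...,0],D[...,1])
    m=(r<0.065)&(W[...,2]>0.012)
    w=W[m]; print(c,m.sum())
    z=w[:,2]*1000; print(np.histogram(z,bins=[12,20,25,30,35,40,45,50,55,60,65,70,75,80,90,100,120,150]))
    k=np.argsort(z)[:12]; print(np.round(w[k]*1000))
```

```text
side 2277
(array([ 0,  0,  0,  0,  0,  0,  0,  0,  0,  3,  7, 11, 13, 29, 21, 13, 35]), array([ 12,  20,  25,  30,  35,  40,  45,  50,  55,  60,  65,  70,  75,
        80,  90, 100, 120, 150]))
[[533. 312.  63.]
 [526. 311.  64.]
 [537. 304.  65.]
 [534. 305.  65.]
 [521. 306.  67.]
 [535. 307.  67.]
 [540. 303.  68.]
 [526. 302.  68.]
 [523. 311.  68.]
 [536. 303.  69.]
 [525. 306.  70.]
 [537. 303.  72.]]
scene 7290
(array([  0,   0,   0,   0,   0,   0,   0,   0,   0,   2,   9,  27,  21,
        40,  38, 196, 325]), array([ 12,  20,  25,  30,  35,  40,  45,  50,  55,  60,  65,  70,  75,
        80,  90, 100, 120, 150]))
[[528. 314.  63.]
 [541. 311.  65.]
 [534. 313.  65.]
 [530. 314.  66.]
 [537. 312.  67.]
 [550. 393.  67.]
 [522. 314.  68.]
 [521. 311.  70.]
 [530. 314.  70.]
 [546. 395.  70.]
 [523. 316.  70.]
 [525. 305.  70.]]
```

All three cameras put the fingertips about 33 mm behind the reported TCP at this opening, instead of 14 mm ahead of it. I'll trust what I measured, go down in stages and check again.

Run:
```python
from h import *
plan([544.5,346.7,-18],Rt(73.2),8,0.12)
```

```text
dist 6.1 rot/row 0.04
[{"fingers": 0.12, "travel": [-0.3, 0.1, 6.1], "dr": [-0.01, -0.04, -0.02]}, {"fingers": 0.12, "travel": [-0.3, 0.1, 6.1], "dr": [-0.01, -0.04, -0.02]}, {"fingers": 0.12, "travel": [-0.3, 0.1, 6.1], "dr": [-0.01, -0.04, -0.02]}, {"fingers": 0.12, "travel": [-0.3, 0.1, 6.1], "dr": [-0.01, -0.04, -0.02]}, {"fingers": 0.12, "travel": [-0.3, 0.1, 6.1], "dr": [-0.01, -0.04, -0.02]}, {"fingers": 0.12, "travel": [-0.3, 0.1, 6.1], "dr": [-0.01, -0.04, -0.02]}, {"fingers": 0.12, "travel": [-0.2, 0.1, 6.1], "dr": [-0.01, -0.04, -0.02]}, {"fingers": 0.12, "travel": [-0.2, 0.1, 6.1], "dr": [-0.01, -0.04, -0.02]}]
```

Emit:
move_arm([
  {"fingers":0.12,"travel":[-0.5,0.1,5],"dr":[0,0,0]},
  {"fingers":0.12,"travel":[-0.5,0.1,5],"dr":[0,0,0]},
  {"fingers":0.12,"travel":[-0.5,0.1,5],"dr":[0,0,0]},
  {"fingers":0.12,"travel":[-0.3,0.1,5],"dr":[0,0,0]},
  {"fingers":0.12,"travel":[-0.3,0.1,4],"dr":[0,0,0]},
  {"fingers":0.12,"travel":[0,0,1],"dr":[0,0,0]},
  {"fingers":0.12,"travel":[0,0,0],"dr":[0,0,0]},
  {"fingers":0.12,"travel":[0,0,0],"dr":[0,0,0]},
  {"fingers":0.12,"travel":[0,0,0],"dr":[0,0,0]},
  {"fingers":0.12,"travel":[0,0,0],"dr":[0,0,0]},
])

```text
clock: 5.53
eef_pos: [0.5439, 0.3459, 0.0017]
orientation: [0.804, 0.595, 0.001, -0.002]
ft_force: [0.0, -0.6, -0.1]
opening: 0.0751
```

```bash
cat >> h.py <<'E'
def tips(s,c='scene',r0=0.065,zmin=0.012):
    e=np.array(s['eef_pos']);p=snapshot(c);W=cloud(s,p);D=W-e
    m=(np.hypot(D[...,0],D[...,1])<r0)&(W[...,2]>zmin)&(W[...,2]<.12)
    z=np.sort(W[m][:,2]*1000); print(c,'lowest',np.round(z[:10]),'tcp',e[2]*1000); return p
E
python3 - <<'E'
from h import *
s=st();p=tips(s,'scene');p=tips(s,'side');save('s2',p['img'],(180,60,320,220),5)
E
```

```text
t 5.53 p [543.9 345.9   1.7] rot [[0.291, 0.957, -0.001], [0.957, -0.291, 0.004], [0.004, -0.002, -1.0]] F [ 0.  -0.6 -0.1] op 75.1
scene lowest [34. 36. 36. 37. 38. 38. 40. 41. 41. 41.] tcp 1.6882346177990517
side lowest [36. 37. 37. 37. 37. 39. 39. 40. 40. 40.] tcp 1.6882346177990517
```

View pics/s2.png

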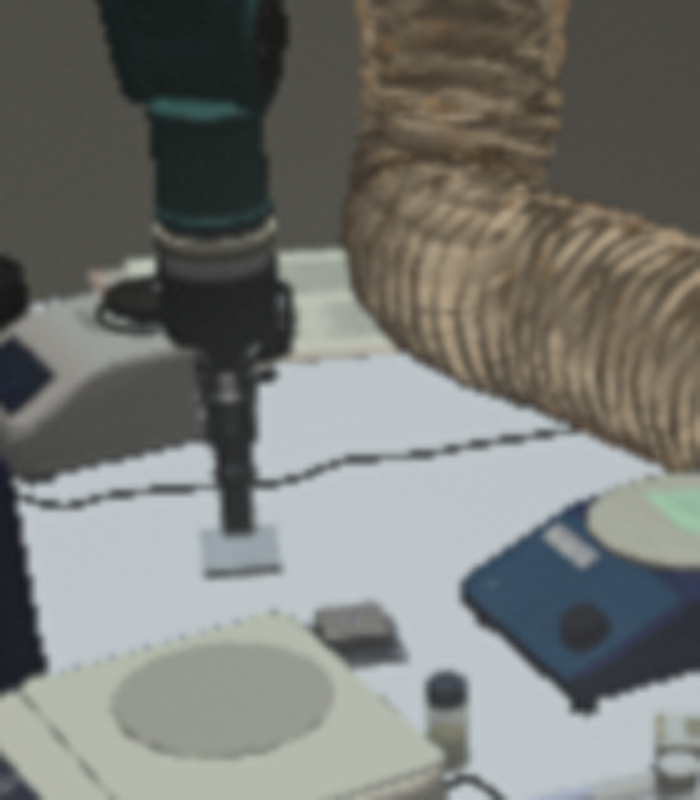

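The image shows the fingertips still about 35 mm above the bench with the TCP at z≈2, so the offset is confirmed. I'll go lower.

Emit:
move_arm([
  {"fingers":0.12,"travel":[0.3,-0.1,5],"dr":[0,0,0]},
  {"fingers":0.12,"travel":[0.3,-0.1,5],"dr":[0,0,0]},
  {"fingers":0.12,"travel":[0.2,0,5],"dr":[0,0,0]},
  {"fingers":0.12,"travel":[0,0,5],"dr":[0,0,0]},
  {"fingers":0.12,"travel":[0,0,4],"dr":[0,0,0]},
  {"fingers":0.12,"travel":[0,0,3],"dr":[0,0,0]},
  {"fingers":0.12,"travel":[0,0,1],"dr":[0,0,0]},
  {"fingers":0.12,"travel":[0,0,1],"dr":[0,0,0]},
  {"fingers":0.12,"travel":[0,0,0],"dr":[0,0,0]},
  {"fingers":0.12,"travel":[0,0,0],"dr":[0,0,0]},
])

```text
clock: 6.47
eef_pos: [0.5439, 0.3471, -0.0307]
orientation: [0.803, 0.595, 0.001, -0.002]
ft_force: [0.4, 0.1, -1.1]
opening: 0.0753
```

Run:
```python
from h import *
s=st();p=snapshot('side');save('s3',p['img'],(190,120,270,200),7);p=snapshot('wrist');save('w4',p['img'])
```

```text
t 6.47 p [543.9 347.1 -30.7] rot [[0.291, 0.957, -0.001], [0.957, -0.291, 0.004], [0.004, -0.003, -1.0]] F [ 0.4  0.1 -1.1] op 75.3
```

View pics/s3.png

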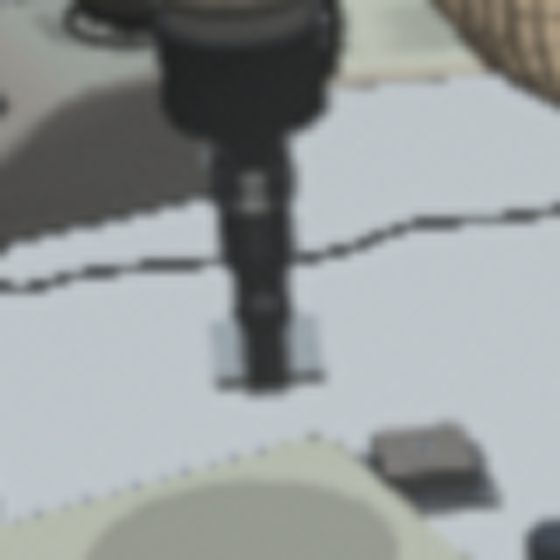

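View pics/w4.png

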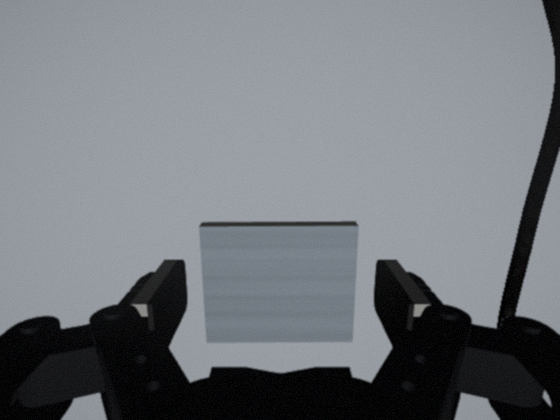

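Emit:
move_arm([
  {"fingers":0.24,"travel":[0,0,-2],"dr":[0,0,0]},
  {"fingers":0.24,"travel":[0,0,0],"dr":[0,0,0]},
  {"fingers":0.24,"travel":[0,0,0],"dr":[0,0,0]},
  {"fingers":0.24,"travel":[0,0,0],"dr":[0,0,0]},
  {"fingers":0.24,"travel":[0,0,0],"dr":[0,0,0]},
  {"fingers":0.24,"travel":[0,0,0],"dr":[0,0,0]},
  {"fingers":0.24,"travel":[0,0,0.5],"dr":[0,0,0]},
  {"fingers":0.24,"travel":[0,0,0.5],"dr":[0,0,0]},
  {"fingers":0.24,"travel":[0,0,0.5],"dr":[0,0,0]},
  {"fingers":0.24,"travel":[0,0,0.5],"dr":[0,0,0]},
])

```text
clock: 7.4
eef_pos: [0.5448, 0.3475, -0.0292]
orientation: [0.804, 0.595, 0.002, -0.002]
ft_force: [0.4, 0.3, 0.5]
opening: 0.0647
```

Run:
```python
from h import *
s=st();p=snapshot('side');save('s4',p['img'],(200,140,260,190),12)
```

```text
t 7.4 p [544.8 347.5 -29.2] rot [[0.291, 0.957, 0.001], [0.957, -0.291, 0.006], [0.006, -0.001, -1.0]] F [0.4 0.3 0.5] op 64.7
```

View pics/s4.png

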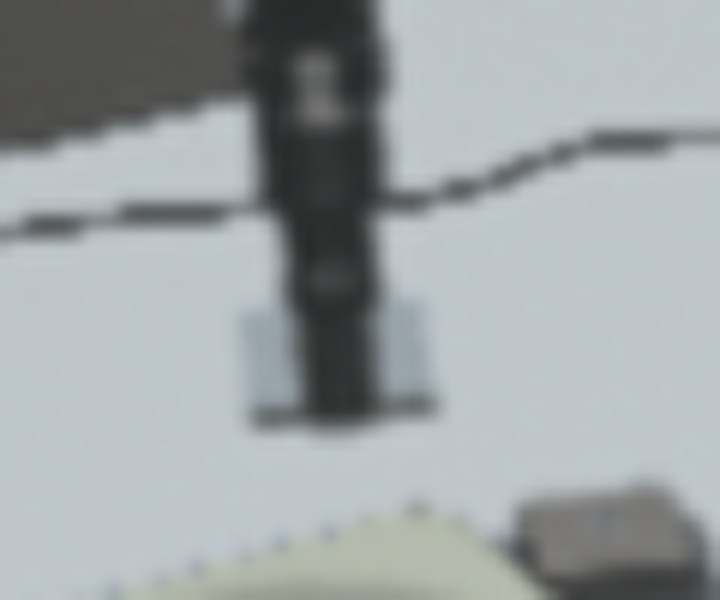

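Emit:
move_arm([
  {"fingers":0.24,"travel":[0,0,1],"dr":[0,0,0]},
  {"fingers":0.24,"travel":[0,0,0],"dr":[0,0,0]},
  {"fingers":0.4,"travel":[0,0,0],"dr":[0,0,0]},
  {"fingers":0.4,"travel":[0,0,0],"dr":[0,0,0]},
  {"fingers":0.4,"travel":[0,0,0],"dr":[0,0,0]},
  {"fingers":0.4,"travel":[0,0,0],"dr":[0,0,0]},
  {"fingers":0.4,"travel":[0,0,0],"dr":[0,0,0]},
  {"fingers":0.4,"travel":[0,0,-3],"dr":[0,0,0]},
  {"fingers":0.4,"travel":[0,0,-5],"dr":[0,0,0]},
  {"fingers":0.4,"travel":[0,0,-8],"dr":[0,0,0]},
], newtons=50)

```text
clock: 8.28
eef_pos: [0.5431, 0.345, -0.0138]
orientation: [0.804, 0.595, -0.001, -0.001]
ft_force: [-0.3, -0.1, -0.4]
opening: 0.0584
```

Run:
```python
from h import *
s=st();p=snapshot('wrist');save('w5',p['img'])
plan([540,150,215-35],Rt(65),10,.4)
```

```text
t 8.28 p [543.1 345.  -13.8] rot [[0.292, 0.957, -0.003], [0.957, -0.292, -0.0], [-0.001, -0.003, -1.0]] F [-0.3 -0.1 -0.4] op 58.4
dist 27.4 rot/row 0.8
[{"fingers": 0.4, "travel": [-18.8, 5.3, -19.2], "dr": [-0.01, -0.01, 0.8]}, {"fingers": 0.4, "travel": [-18.8, 5.5, -19.2], "dr": [-0.01, -0.01, 0.8]}, {"fingers": 0.4, "travel": [-18.7, 5.8, -19.2], "dr": [-0.01, -0.01, 0.8]}, {"fingers": 0.4, "travel": [-18.6, 6.1, -19.2], "dr": [-0.01, -0.01, 0.8]}, {"fingers": 0.4, "travel": [-18.5, 6.3, -19.2], "dr": [-0.01, -0.01, 0.8]}, {"fingers": 0.4, "travel": [-18.4, 6.6, -19.2], "dr": [-0.01, -0.01, 0.8]}, {"fingers": 0.4, "travel": [-18.3, 6.9, -19.2], "dr": [-0.01, -0.01, 0.8]}, {"fingers": 0.4, "travel": [-18.2, 7.1, -19.2], "dr": [-0.01, -0.01, 0.8]}, {"fingers": 0.4, "travel": [-18.1, 7.4, -19.2], "dr": [-0.01, -0.01, 0.8]}, {"fingers": 0.4, "travel": [-18.0, 7.6, -19.2], "dr": [-0.01, -0.01, 0.8]}]
```

View pics/w5.png

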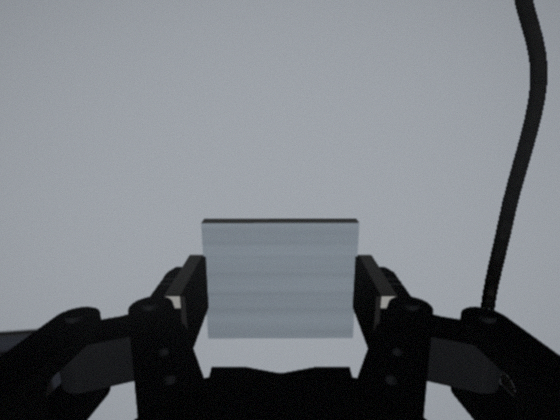

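Carrier held at scene px (280,278), with the jaws across its 60 mm side. Next I'll lift it and carry it over to the block.

Emit:
move_arm([
  {"fingers":0.4,"travel":[0,0,-30],"dr":[0,0,0]},
  {"fingers":0.4,"travel":[0,0,-35],"dr":[0,0,0]},
  {"fingers":0.4,"travel":[-15,5,-35],"dr":[0,0,0.8]},
  {"fingers":0.4,"travel":[-22,7,-30],"dr":[0,0,0.8]},
  {"fingers":0.4,"travel":[-31,11,-20],"dr":[0,0,0.8]},
  {"fingers":0.4,"travel":[-35,13,-10],"dr":[0,0,0.8]},
  {"fingers":0.4,"travel":[-36,13,0],"dr":[0,0,0.8]},
  {"fingers":0.4,"travel":[-36,14,0],"dr":[0,0,0.8]},
  {"fingers":0.4,"travel":[-36,14,0],"dr":[0,0,0.8]},
  {"fingers":0.4,"travel":[-36,14,0],"dr":[0,0,0.8]},
])

```text
clock: 9.17
eef_pos: [0.5488, 0.0907, 0.1615]
orientation: [0.83, 0.557, 0.011, -0.003]
ft_force: [0.6, -0.5, 0.1]
opening: 0.0588
```

Run:
```python
from h import *
s=st()
plan([535,-250,140],Rt(65),10,.4)
```

```text
t 9.17 p [548.8  90.7 161.5] rot [[0.379, 0.925, 0.015], [0.925, -0.379, 0.017], [0.021, 0.007, -1.0]] F [ 0.6 -0.5  0.1] op 58.8
dist 34.2 rot/row 0.3
[{"fingers": 0.4, "travel": [-32.1, 11.6, 1.6], "dr": [0.04, -0.12, 0.27]}, {"fingers": 0.4, "travel": [-32.0, 11.8, 1.6], "dr": [0.04, -0.12, 0.27]}, {"fingers": 0.4, "travel": [-32.0, 11.9, 1.7], "dr": [0.04, -0.12, 0.27]}, {"fingers": 0.4, "travel": [-31.9, 12.1, 1.7], "dr": [0.04, -0.12, 0.27]}, {"fingers": 0.4, "travel": [-31.8, 12.2, 1.8], "dr": [0.04, -0.12, 0.27]}, {"fingers": 0.4, "travel": [-31.8, 12.4, 1.9], "dr": [0.04, -0.12, 0.27]}, {"fingers": 0.4, "travel": [-31.7, 12.5, 1.9], "dr": [0.04, -0.12, 0.27]}, {"fingers": 0.4, "travel": [-31.7, 12.7, 2.0], "dr": [0.04, -0.12, 0.27]}, {"fingers": 0.4, "travel": [-31.6, 12.8, 2.0], "dr": [0.04, -0.12, 0.27]}, {"fingers": 0.4, "travel": [-31.5, 13.0, 2.1], "dr": [0.04, -0.12, 0.27]}]
```

Emit:
move_arm([
  {"fingers":0.4,"travel":[-35,13,1],"dr":[0,-0.2,0.3]},
  {"fingers":0.4,"travel":[-35,13,1],"dr":[0,-0.2,0.3]},
  {"fingers":0.4,"travel":[-35,13,1],"dr":[0,-0.2,0.3]},
  {"fingers":0.4,"travel":[-35,13,1],"dr":[0,-0.2,0.3]},
  {"fingers":0.4,"travel":[-35,14,1],"dr":[0,-0.2,0.3]},
  {"fingers":0.4,"travel":[-35,14,1],"dr":[0,-0.2,0.3]},
  {"fingers":0.4,"travel":[-35,14,1],"dr":[0,0,0.3]},
  {"fingers":0.4,"travel":[-25,11,1],"dr":[0,0,0.3]},
  {"fingers":0.4,"travel":[-10,4,0],"dr":[0,0,0.3]},
  {"fingers":0.4,"travel":[0,0,0],"dr":[0,0,0]},
])

```text
clock: 10.0
eef_pos: [0.5335, -0.237, 0.1584]
orientation: [0.848, 0.53, 0.004, 0.009]
ft_force: [0.0, 0.5, -1.5]
opening: 0.0582
```

Run:
```python
from h import *
s=st();p=snapshot('wrist');W=cloud(s,p);save('w6',p['img'])
for r in regions_of('block_low','wrist'): print('block',round(r['score'],2),*rect(W,r['region'],.009,.03))
for n in ['block_low','block_high','spatula_grip']:
  print(n,[(np.round(np.array(r['location'])*1000).tolist(),round(r['score'],2)) for r in mark_of(n,'wrist')])
m=(W[...,2]>.09)&(p['depth']<.25)&(np.abs(np.mgrid[:420,:560][1]-280)<60)&(np.mgrid[:420,:560][0]<345)
w=W[m];print('carrier held', cv2.minAreaRect((w[:,:2]*1000).astype(np.float32)),np.median(w[:,2]),m.sum())
np.savez('pics/w6.npz',W=W,img=p['img'])
```

```text
t 10.0 p [ 533.5 -237.   158.4] rot [[0.439, 0.898, 0.016], [0.898, -0.439, -0.011], [-0.003, 0.019, -1.0]] F [ 0.   0.5 -1.5] op 58.2
block 0.84 [ 501.3 -426. ] [ 45.1 105.8] 58.0 20.8 5931
block 0.6 [ 649.7 -459.9] [2.8 9.3] 53.5 21.3 18
block 0.58 [ 536.8 -287.7] [42.6  6. ] 64.6 13.3 330
block_low [([488.0, -415.0, 12.0], 0.75)]
block_high [([516.0, -439.0, 21.0], 0.88), ([443.0, -201.0, 20.0], 0.73)]
spatula_grip [([441.0, -202.0, 24.0], 0.65)]
carrier held ((532.3179321289062, -236.2517547607422), (48.95962142944336, 51.417667388916016), 63.79356384277344) 0.19323145242435047 14215
```

View pics/w6.png

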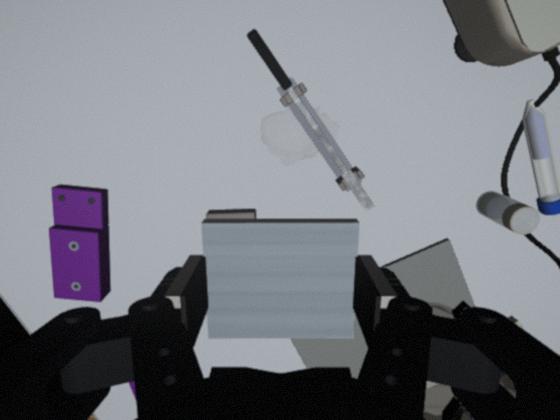

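Run:
```python
from h import *
plan([539.5,-288.2,15],Rt(64.6),8,.4)
```

```text
dist 19.3 rot/row 0.13
[{"fingers": 0.4, "travel": [-6.3, 3.3, 18.0], "dr": [0.13, 0.0, -0.01]}, {"fingers": 0.4, "travel": [-6.3, 3.4, 18.0], "dr": [0.13, 0.0, -0.01]}, {"fingers": 0.4, "travel": [-6.3, 3.4, 18.0], "dr": [0.13, 0.0, -0.01]}, {"fingers": 0.4, "travel": [-6.3, 3.4, 18.0], "dr": [0.13, 0.0, -0.01]}, {"fingers": 0.4, "travel": [-6.3, 3.5, 17.9], "dr": [0.13, 0.0, -0.01]}, {"fingers": 0.4, "travel": [-6.3, 3.5, 17.9], "dr": [0.13, 0.0, -0.01]}, {"fingers": 0.4, "travel": [-6.3, 3.6, 17.9], "dr": [0.13, 0.0, -0.01]}, {"fingers": 0.4, "travel": [-6.3, 3.6, 17.9], "dr": [0.13, 0.0, -0.01]}]
```

Emit:
move_arm([
  {"fingers":0.4,"travel":[-7,3.5,18],"dr":[0.2,0,0]},
  {"fingers":0.4,"travel":[-7,3.5,18],"dr":[0.2,0,0]},
  {"fingers":0.4,"travel":[-7,3.5,18],"dr":[0.2,0,0]},
  {"fingers":0.4,"travel":[-7,3.5,18],"dr":[0.2,0,0]},
  {"fingers":0.4,"travel":[-7,3.5,18],"dr":[0.2,0,0]},
  {"fingers":0.4,"travel":[-7,3.5,18],"dr":[0.2,0,0]},
  {"fingers":0.4,"travel":[-6,3.5,18],"dr":[0,0,0]},
  {"fingers":0.4,"travel":[-4,3,12],"dr":[0,0,0]},
  {"fingers":0.4,"travel":[0,0,4],"dr":[0,0,0]},
  {"fingers":0.4,"travel":[0,0,0],"dr":[0,0,0]},
])

```text
clock: 11.08
eef_pos: [0.551, -0.2638, 0.014]
orientation: [0.835, 0.551, 0.005, -0.003]
ft_force: [0.2, 0.3, -0.9]
opening: 0.0583
```

Run:
```python
from h import *
s=st();p=snapshot('wrist');W=cloud(s,p);save('w7',p['img'])
p2=snapshot('side');save('s7',p2['img'],(290,220,400,320),7)
plan([539.5,-288.2,-8],Rt(64.6),6,.4)
```

```text
t 11.08 p [ 551.  -263.8   14. ] rot [[0.394, 0.919, 0.006], [0.919, -0.394, 0.011], [0.013, 0.001, -1.0]] F [ 0.2  0.3 -0.9] op 58.3
dist 5.9 rot/row 0.39
[{"fingers": 0.4, "travel": [-4.5, -0.3, 3.8], "dr": [0.02, -0.12, 0.37]}, {"fingers": 0.4, "travel": [-4.5, -0.3, 3.8], "dr": [0.02, -0.12, 0.37]}, {"fingers": 0.4, "travel": [-4.5, -0.2, 3.8], "dr": [0.02, -0.12, 0.37]}, {"fingers": 0.4, "travel": [-4.5, -0.2, 3.8], "dr": [0.02, -0.12, 0.37]}, {"fingers": 0.4, "travel": [-4.5, -0.2, 3.9], "dr": [0.02, -0.12, 0.37]}, {"fingers": 0.4, "travel": [-4.5, -0.1, 3.9], "dr": [0.02, -0.12, 0.37]}]
```

View pics/w7.png

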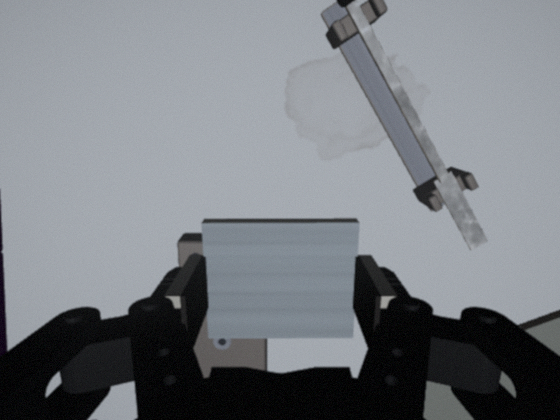

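View pics/s7.png

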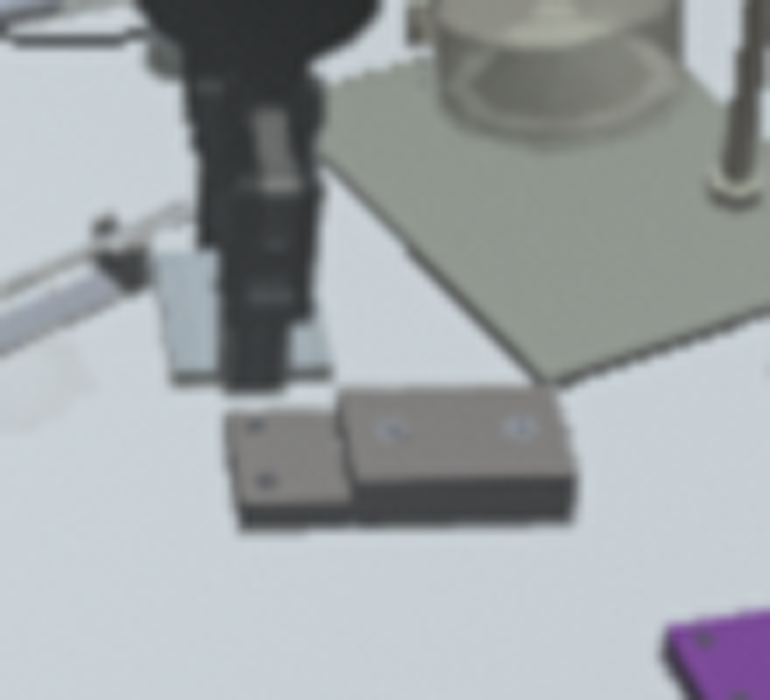

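Run:
```python
from h import *
s=sense();p=snapshot('wrist');W=cloud(s,p)
for c,pp in [('wrist',p)]+[(c,snapshot(c)) for c in ('scene','side')]:
    W=cloud(s,pp)
    near=(np.hypot(W[...,0]-.582,W[...,1]+.308)<.07)
    for zl,zh,nm in [(.010,.0165,'low'),(.019,.0245,'high')]:
        m=near&(W[...,2]>zl)&(W[...,2]<zh)
        if m.sum()<20: print(c,nm,m.sum());continue
        q=W[m][:,:2]*1000
        u=np.array([.903,-.429]);v=np.array([.429,.903]);b=np.array([566.2,-300.9])
        a=(q-b)@u;d=(q-b)@v
        print(c,nm,m.sum(),'u',np.round(np.percentile(a,[1,50,99]),1),'v',np.round(np.percentile(d,[1,50,99]),1),'z',np.median(W[m][:,2]),cv2.minAreaRect(q.astype(np.float32)))
```

```text
wrist low 512 u [-34.1 -29.5 -20. ] v [-23.2 -18.2 -11.4] z 0.013593538342690198 ((562.4984130859375, -302.8931579589844), (73.01560974121094, 16.82184600830078), 4.199676513671875)
wrist high 2252 u [ 7.1 23.5 37.2] v [-13.7   2.3  21.5] z 0.02172517250521347 ((584.8524780273438, -306.2055358886719), (37.038536071777344, 36.19038772583008), 75.06721496582031)
scene low 31 u [-35.7 -32.  -25.4] v [-20.4   1.6  21.7] z 0.012953512894100294 ((538.8076782226562, -287.49969482421875), (42.93568420410156, 10.189624786376953), 63.53627395629883)
scene high 12
side low 294 u [-34.1  -8.5  70.8] v [-25.8 -14.   47.6] z 0.014556000700510663 ((589.6032104492188, -297.751953125), (78.65692138671875, 108.9476547241211), 65.72945404052734)
side high 401 u [ 0.5 34.3 69.6] v [-24.   -4.6  21.5] z 0.022913309125575876 ((585.0067749023438, -312.2980651855469), (48.84306335449219, 97.21869659423828), 65.2564468383789)
```

Emit:
move_arm([
  {"fingers":0.4,"travel":[-6,-0.4,0],"dr":[0,-0.2,0.5]},
  {"fingers":0.4,"travel":[-6,-0.3,0],"dr":[0,-0.2,0.5]},
  {"fingers":0.4,"travel":[-5,-0.3,0],"dr":[0,-0.2,0.5]},
  {"fingers":0.4,"travel":[-5,-0.2,2],"dr":[0,0,0.5]},
  {"fingers":0.4,"travel":[-4,-0.2,4],"dr":[0,0,0.3]},
  {"fingers":0.4,"travel":[-2,0,5],"dr":[0,0,0]},
  {"fingers":0.4,"travel":[0,0,4],"dr":[0,0,0]},
  {"fingers":0.4,"travel":[0,0,3],"dr":[0,0,0]},
  {"fingers":0.4,"travel":[0,0,0],"dr":[0,0,0]},
  {"fingers":0.4,"travel":[0,0,0],"dr":[0,0,0]},
])

```text
clock: 12.17
eef_pos: [0.5379, -0.2956, -0.0016]
orientation: [0.848, 0.53, 0.002, 0.004]
ft_force: [-0.2, 0.8, -0.7]
opening: 0.058
```

Run:
```python
from h import *
s=st()
e=np.array(s['eef_pos'])*1000+33*np.array([0,0,0])
Rm=R.from_quat(s['orientation']).as_matrix(); g=e-33*Rm[:,2]
u=np.array([.903,-.429]);v=np.array([.429,.903]);b=np.array([566.2,-300.9])
print('grip u,v',(g[:2]-b)@u,(g[:2]-b)@v,'yaw',np.degrees(np.arctan2(Rm[1,0],Rm[0,0])))
plan([540.3,-288.5,-12],Rt(64.6),5,.4)
```

```text
t 12.17 p [ 537.9 -295.6   -1.6] rot [[0.438, 0.899, 0.007], [0.899, -0.438, -0.004], [-0.001, 0.008, -1.0]] F [-0.2  0.8 -0.7] op 58.0
grip u,v -28.136635658819415 -7.301001358664401 yaw 64.00574316814429
dist 2.6 rot/row 0.15
[{"fingers": 0.4, "travel": [1.5, -0.2, 2.1], "dr": [0.09, 0.01, -0.12]}, {"fingers": 0.4, "travel": [1.5, -0.2, 2.1], "dr": [0.09, 0.01, -0.12]}, {"fingers": 0.4, "travel": [1.5, -0.2, 2.1], "dr": [0.09, 0.01, -0.12]}, {"fingers": 0.4, "travel": [1.5, -0.2, 2.1], "dr": [0.09, 0.01, -0.12]}, {"fingers": 0.4, "travel": [1.5, -0.2, 2.1], "dr": [0.09, 0.01, -0.12]}]
```

Emit:
move_arm([
  {"fingers":0.4,"travel":[2,-0.3,2],"dr":[0.1,0,-0.2]},
  {"fingers":0.4,"travel":[2,-0.3,2],"dr":[0.1,0,-0.2]},
  {"fingers":0.4,"travel":[2,-0.3,2],"dr":[0.1,0,-0.2]},
  {"fingers":0.4,"travel":[1,-0.2,2],"dr":[0.1,0,0]},
  {"fingers":0.4,"travel":[0,0,2],"dr":[0,0,0]},
  {"fingers":0.4,"travel":[0,0,0],"dr":[0,0,0]},
  {"fingers":0.4,"travel":[0,0,0],"dr":[0,0,0]},
  {"fingers":0.4,"travel":[0,0,0],"dr":[0,0,0]},
  {"fingers":0.4,"travel":[0,0,0],"dr":[0,0,0]},
  {"fingers":0.4,"travel":[0,0,0],"dr":[0,0,0]},
])

```text
clock: 13.0
eef_pos: [0.5414, -0.2862, -0.0127]
orientation: [0.844, 0.536, 0.0, 0.0]
ft_force: [-0.4, 0.2, -0.9]
opening: 0.0582
```

```bash
cat >> h.py <<'E'
U=np.array([.903,-.429]);V=np.array([.429,.903]);B=np.array([566.2,-300.9])
def blk(s,back=33):
    Rm=R.from_quat(s['orientation']).as_matrix(); g=np.array(s['eef_pos'])*1000-back*Rm[:,2]
    print('grip u %.1f v %.1f z %.1f'%((g[:2]-B)@U,(g[:2]-B)@V,g[2]),'yaw %.2f'%np.degrees(np.arctan2(Rm[1,0],Rm[0,0])))
E
python3 - <<'E'
from h import *
s=st();blk(s)
p2=snapshot('side');save('s8',p2['img'],(290,220,400,320),7)
E
```

```text
t 13.0 p [ 541.4 -286.2  -12.7] rot [[0.425, 0.905, 0.001], [0.905, -0.425, 0.0], [0.001, 0.001, -1.0]] F [-0.4  0.2 -0.9] op 58.2
grip u -28.7 v 2.7 z 20.3 yaw 64.83
```

View pics/s8.png

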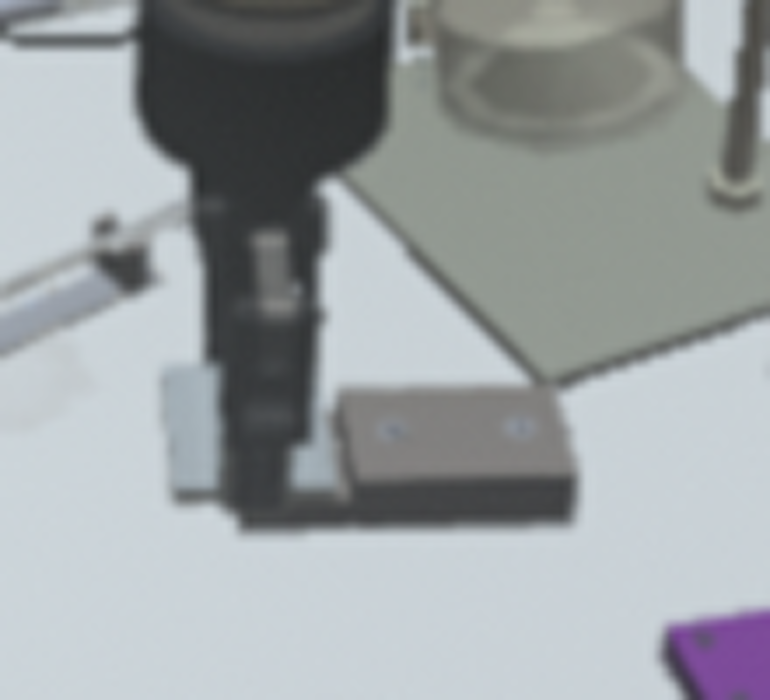

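Emit:
move_arm([
  {"fingers":0.4,"travel":[-1,0,1],"dr":[0,0,0]},
  {"fingers":0.4,"travel":[-1,0,0.5],"dr":[0,0,0]},
  {"fingers":0.4,"travel":[0,1,0],"dr":[0,0,0]},
  {"fingers":0.4,"travel":[0,1,0],"dr":[0,0,0]},
  {"fingers":0.4,"travel":[0,1,0],"dr":[0,0,0]},
  {"fingers":0.4,"travel":[0,1,0],"dr":[0,0,0]},
  {"fingers":0.4,"travel":[0,1,0],"dr":[0,0,0]},
  {"fingers":0.4,"travel":[0,0,0],"dr":[0,0,0]},
  {"fingers":0.4,"travel":[0,0,0],"dr":[0,0,0]},
  {"fingers":0.4,"travel":[0,0,0],"dr":[0,0,0]},
])

```text
clock: 13.88
eef_pos: [0.5446, -0.2909, -0.0142]
orientation: [0.844, 0.536, -0.0, -0.0]
ft_force: [0.8, -0.5, -0.7]
opening: 0.0582
```

Run:
```python
from h import *
s=st();blk(s)
```

```text
t 13.88 p [ 544.6 -290.9  -14.2] rot [[0.426, 0.905, -0.0], [0.905, -0.426, 0.0], [0.0, -0.0, -1.0]] F [ 0.8 -0.5 -0.7] op 58.2
grip u -23.8 v -0.3 z 18.8 yaw 64.79
```

Emit:
move_arm([
  {"fingers":0.4,"travel":[0,1,0],"dr":[0,0,0]},
  {"fingers":0.4,"travel":[0,1,0],"dr":[0,0,0]},
  {"fingers":0.4,"travel":[0,1,0],"dr":[0,0,0]},
  {"fingers":0.4,"travel":[0,1,0],"dr":[0,0,0]},
  {"fingers":0.4,"travel":[0,0,0],"dr":[0,0,0]},
  {"fingers":0.4,"travel":[0,0,1],"dr":[0,0,0]},
  {"fingers":0.4,"travel":[0,0,1],"dr":[0,0,0]},
  {"fingers":0.4,"travel":[0,0,0],"dr":[0,0,0]},
  {"fingers":0.4,"travel":[0,0,0],"dr":[0,0,0]},
  {"fingers":0.4,"travel":[0,0,0],"dr":[0,0,0]},
])

```text
clock: 14.72
eef_pos: [0.5444, -0.291, -0.0148]
orientation: [0.844, 0.536, -0.003, -0.003]
ft_force: [-2.2, 1.0, 0.5]
opening: 0.0581
```

Run:
```python
from h import *
s=st();blk(s)
p2=snapshot('side');save('s9',p2['img'],(290,220,400,320),7);p2=snapshot('wrist');save('w9',p2['img'])
```

```text
t 14.72 p [ 544.4 -291.   -14.8] rot [[0.425, 0.905, -0.009], [0.905, -0.425, 0.002], [-0.002, -0.009, -1.0]] F [-2.2  1.   0.5] op 58.1
grip u -23.7 v -0.3 z 18.2 yaw 64.83
```

View pics/s9.png

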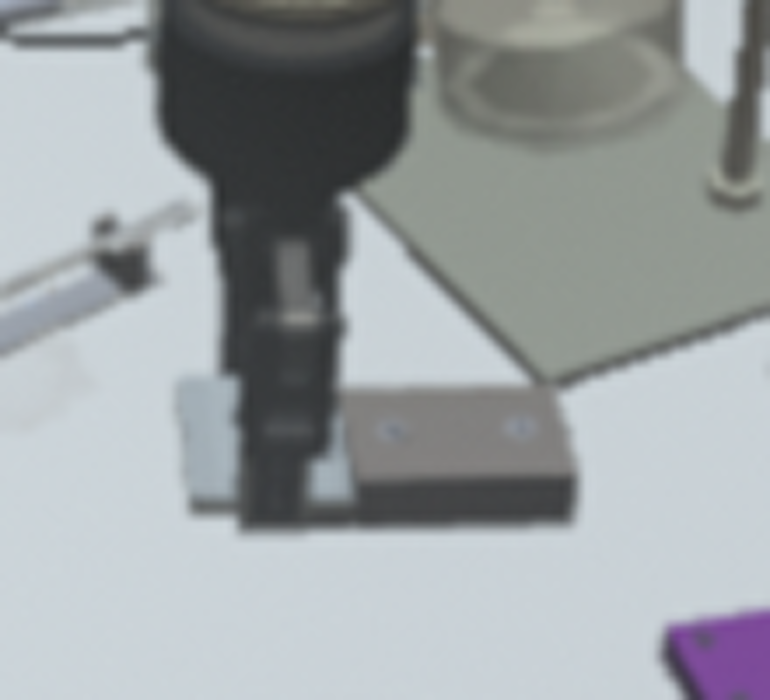

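View pics/w9.png

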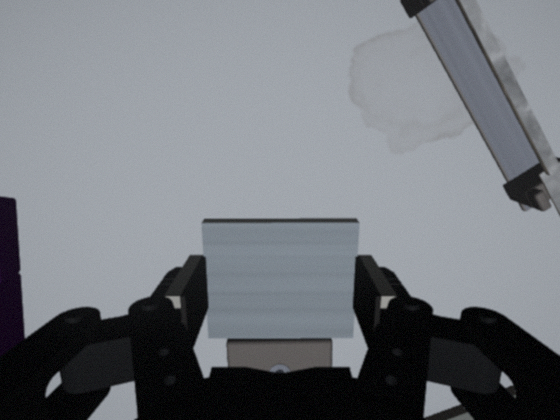

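Carrier is against the riser: 2.4 N of contact force, carrier px 208–354 and block px 228–332, so it is centred. Releasing.

Emit:
move_arm([
  {"fingers":0.1,"travel":[0,0,0],"dr":[0,0,0]},
  {"fingers":0.1,"travel":[0,0,0],"dr":[0,0,0]},
  {"fingers":0.1,"travel":[0,0,0],"dr":[0,0,0]},
  {"fingers":0.1,"travel":[0,0,0],"dr":[0,0,0]},
  {"fingers":0.1,"travel":[0,0,0],"dr":[0,0,0]},
  {"fingers":0.1,"travel":[0,0,-4],"dr":[0,0,0]},
  {"fingers":0.1,"travel":[0,0,-12],"dr":[0,0,0]},
  {"fingers":0.1,"travel":[0,0,-24],"dr":[0,0,0]},
  {"fingers":0.1,"travel":[0,0,-30],"dr":[0,0,0]},
  {"fingers":0.1,"travel":[0,0,-30],"dr":[0,0,0]},
])

```text
clock: 15.65
eef_pos: [0.5451, -0.2908, 0.085]
orientation: [0.844, 0.536, -0.004, -0.005]
ft_force: [-0.3, 0.0, 0.3]
opening: 0.0768
```

Run:
```python
from h import *
s=st();p=snapshot('wrist');W=cloud(s,p);save('w10',p['img'])
m=(W[...,2]>.0165)&(W[...,2]<.0245)&(np.hypot(W[...,0]-.5436,W[...,1]+.2902)<.045)
print(cv2.minAreaRect((W[m][:,:2]*1000).astype(np.float32)),np.median(W[m][:,2]))
a=(W[m][:,:2]*1000-B)@U;d=(W[m][:,:2]*1000-B)@V;print(np.percentile(a,[1,99]),np.percentile(d,[1,99]))
plan([460,-199,90],Rt(99),10,.1)
```

```text
t 15.65 p [ 545.1 -290.8   85. ] rot [[0.425, 0.905, -0.012], [0.905, -0.425, 0.005], [-0.001, -0.012, -1.0]] F [-0.3  0.   0.3] op 76.8
((552.3948364257812, -294.5291442871094), (60.09886932373047, 69.77906799316406), 65.0308837890625) 0.019910552239746526
[-49.63900387  17.71367429] [-29.4162169   29.00229523]
dist 12.9 rot/row 3.42
[{"fingers": 0.1, "travel": [4.7, -12.1, 0.2], "dr": [-0.01, 0.0, -3.42]}, {"fingers": 0.1, "travel": [5.4, -11.8, 0.2], "dr": [-0.01, 0.0, -3.42]}, {"fingers": 0.1, "travel": [6.1, -11.4, 0.1], "dr": [-0.01, 0.0, -3.42]}, {"fingers": 0.1, "travel": [6.7, -11.0, 0.1], "dr": [-0.01, 0.0, -3.42]}, {"fingers": 0.1, "travel": [7.4, -10.6, 0.1], "dr": [-0.01, 0.0, -3.42]}, {"fingers": 0.1, "travel": [8.0, -10.1, 0.1], "dr": [-0.01, 0.0, -3.42]}, {"fingers": 0.1, "travel": [8.6, -9.7, 0.1], "dr": [-0.01, 0.0, -3.42]}, {"fingers": 0.1, "travel": [9.2, -9.1, 0.1], "dr": [-0.01, 0.0, -3.42]}, {"fingers": 0.1, "travel": [9.7, -8.6, 0.1], "dr": [-0.01, 0.0, -3.42]}, {"fingers": 0.1, "travel": [10.2, -8.0, 0.1], "dr": [-0.01, 0.0, -3.42]}]
```

View pics/w10.png

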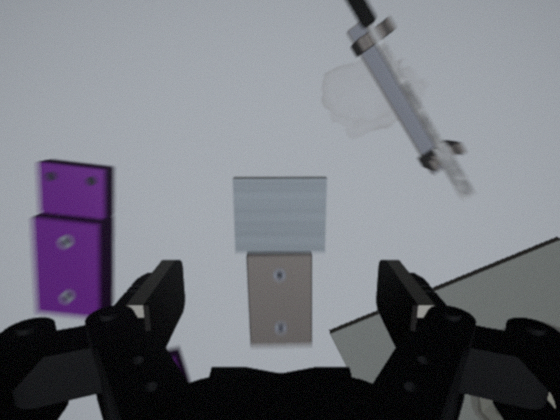

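Carrier at px (280,214), flush with the riser and centred (u -49.6, v ±29). Next the spatula grip.

Emit:
move_arm([
  {"fingers":0.3,"travel":[4.5,-13,0],"dr":[0,0,-3.5]},
  {"fingers":0.3,"travel":[5.5,-13,0],"dr":[0,0,-3.5]},
  {"fingers":0.3,"travel":[6,-13,0],"dr":[0,0,-3.5]},
  {"fingers":0.3,"travel":[7,-12.5,0],"dr":[0,0,-3.5]},
  {"fingers":0.3,"travel":[8,-12,0],"dr":[0,0,-3.5]},
  {"fingers":0.3,"travel":[9,-11.5,0],"dr":[0,0,-3.5]},
  {"fingers":0.3,"travel":[9,-11,0],"dr":[0,0,-3.5]},
  {"fingers":0.3,"travel":[10,-10.5,0],"dr":[0,0,-3.5]},
  {"fingers":0.3,"travel":[11,-10,0],"dr":[0,0,-3.5]},
  {"fingers":0.3,"travel":[5,-4,0],"dr":[0,0,-2]},
])

```text
clock: 16.53
eef_pos: [0.456, -0.2008, 0.1052]
orientation: [0.644, 0.765, 0.002, 0.014]
ft_force: [-0.4, 0.4, -0.9]
opening: 0.06
```

Emit:
move_arm([
  {"fingers":0.4,"travel":[0,0,0],"dr":[0,0,0]},
  {"fingers":0.4,"travel":[0,0,0],"dr":[0,0,0]},
  {"fingers":0.4,"travel":[0,0,4],"dr":[0,0,0]},
  {"fingers":0.4,"travel":[0,0,4],"dr":[0,0,0]},
  {"fingers":0.4,"travel":[0,0,4],"dr":[0,0,0]},
  {"fingers":0.4,"travel":[0,0,4],"dr":[0,0,0]},
  {"fingers":0.4,"travel":[0,0,4],"dr":[0,0,0]},
  {"fingers":0.4,"travel":[0,0,0],"dr":[0,0,0]},
  {"fingers":0.4,"travel":[0,0,0],"dr":[0,0,0]},
  {"fingers":0.4,"travel":[0,0,0],"dr":[0,0,0]},
])

```text
clock: 17.37
eef_pos: [0.4601, -0.2038, 0.0841]
orientation: [0.646, 0.763, 0.002, 0.017]
ft_force: [1.2, 0.7, 0.5]
opening: 0.0511
```

Run:
```python
from h import *
s=st();p=snapshot('wrist');W=cloud(s,p);save('w11',p['img'])
print([(np.round(np.array(r['location'])*1000).tolist(),round(r['score'],2)) for r in mark_of('spatula_grip','wrist')],[(np.round(np.array(r['location'])*1000).tolist(),round(r['score'],2)) for r in mark_of('spatula_tip','wrist')])
g=p['img'].max(-1)<60
m=g&(W[...,2]>.018)&(W[...,2]<.032)&(np.hypot(W[...,0]-.44,W[...,1]+.202)<.05)
q=(W[m]*1000);print(m.sum(),cv2.minAreaRect(q[:,:2].astype(np.float32)),np.median(q[:,2]))
```

```text
t 17.37 p [ 460.1 -203.8   84.1] rot [[-0.164, 0.986, 0.028], [0.986, 0.165, -0.018], [-0.022, 0.025, -0.999]] F [1.2 0.7 0.5] op 51.1
[([443.0, -202.0, 23.0], 0.61)] [([587.0, -173.0, 18.0], 0.97)]
917 ((439.5089416503906, -198.89439392089844), (52.10089111328125, 19.84965705871582), 8.014998435974121) 25.43302635156555
```

View pics/w11.png

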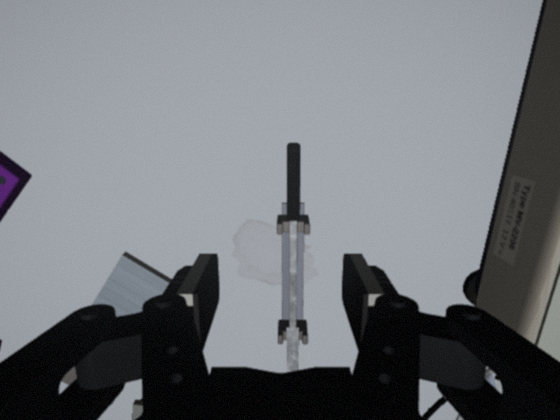

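Run:
```python
from h import *
s=st();p=snapshot('wrist');W=cloud(s,p)
g=p['img'].max(-1)<70
rr,cc=np.mgrid[:420,:560]
m=g&(rr>138)&(rr<214)&(cc>280)&(cc<306)&(W[...,2]>.021)
q=W[m]*1000;print(m.sum(),cv2.minAreaRect(q[:,:2].astype(np.float32)),np.median(q[:,2]))
for r in range(140,216,5):
    k=np.where(g[r,280:306])[0]+280
    if len(k): print(r,k[0],k[-1],np.round(W[r,(k[0]+k[-1])//2]*1000,1))
m=(rr>325)&(rr<372)&(cc>285)&(cc<301); q=W[m]*1000;q=q[(q[:,2]>17)&(q[:,2]<25)];print('blade',q[:,:2].mean(0),np.median(q[:,2]))
```

```text
t 17.52 p [ 460.2 -203.8   84.5] rot [[-0.164, 0.986, 0.029], [0.986, 0.165, -0.018], [-0.023, 0.026, -0.999]] F [-0.1  0.2 -0. ] op 51.4
872 ((435.7894592285156, -200.59451293945312), (44.92426300048828, 7.73886251449585), 10.14924144744873) 25.45623809673049
145 288 299 [ 414.8 -204.3   25.6]
150 288 299 [ 417.9 -203.8   25.3]
155 287 299 [ 420.8 -203.2   25.5]
160 287 299 [ 423.9 -202.7   25.1]
165 288 299 [ 426.9 -202.2   25.6]
170 288 299 [ 429.9 -201.6   26. ]
175 287 299 [ 433.1 -201.1   25.5]
180 288 299 [ 436.3 -200.5   25. ]
185 288 299 [ 439.6 -199.9   24.6]
190 287 299 [ 442.6 -199.4   25.3]
195 287 298 [ 445.9 -199.4   25.4]
200 287 298 [ 448.9 -198.9   26.5]
205 287 299 [ 452.  -197.7   26.6]
210 287 299 [ 455.8 -197.    24.8]
215 280 305 [ 459.  -197.1   25.4]
blade [ 562.06179774 -178.33177977] 19.30064382070072
```

Run:
```python
from h import *
plan([438,-200.3,20],Rt(100.1),8,.65)
```

```text
dist 8.5 rot/row 0.26
[{"fingers": 0.65, "travel": [1.1, -2.9, 8.0], "dr": [0.18, 0.16, -0.08]}, {"fingers": 0.65, "travel": [1.1, -2.8, 8.0], "dr": [0.18, 0.16, -0.08]}, {"fingers": 0.65, "travel": [1.0, -2.8, 8.0], "dr": [0.18, 0.16, -0.08]}, {"fingers": 0.65, "travel": [1.0, -2.8, 8.0], "dr": [0.18, 0.16, -0.08]}, {"fingers": 0.65, "travel": [1.0, -2.8, 8.0], "dr": [0.18, 0.16, -0.08]}, {"fingers": 0.65, "travel": [1.0, -2.7, 8.0], "dr": [0.18, 0.16, -0.08]}, {"fingers": 0.65, "travel": [1.0, -2.7, 8.0], "dr": [0.18, 0.16, -0.08]}, {"fingers": 0.65, "travel": [0.9, -2.7, 8.1], "dr": [0.18, 0.16, -0.08]}]
```

Emit:
move_arm([
  {"fingers":0.65,"travel":[1,-3,8],"dr":[0.3,0.2,-0.1]},
  {"fingers":0.65,"travel":[1,-3,8],"dr":[0.3,0.2,-0.1]},
  {"fingers":0.65,"travel":[1,-3,8],"dr":[0.3,0.2,-0.1]},
  {"fingers":0.65,"travel":[1,-3,8],"dr":[0.3,0.2,-0.1]},
  {"fingers":0.65,"travel":[1,-3,8],"dr":[0.2,0.2,-0.1]},
  {"fingers":0.65,"travel":[1,-3,8],"dr":[0,0,0]},
  {"fingers":0.65,"travel":[1,-3,7],"dr":[0,0,0]},
  {"fingers":0.65,"travel":[1,-2,5],"dr":[0,0,0]},
  {"fingers":0.65,"travel":[0,0,0],"dr":[0,0,0]},
  {"fingers":0.65,"travel":[0,0,0],"dr":[0,0,0]},
])

```text
clock: 18.4
eef_pos: [0.433, -0.1998, 0.0166]
orientation: [0.643, 0.766, -0.002, -0.001]
ft_force: [0.2, -0.3, 0.1]
opening: 0.0297
```

Run:
```python
from h import *
s=st();p=snapshot('wrist');save('w12',p['img']);W=cloud(s,p)
rr,cc=np.mgrid[:420,:560]
p2=snapshot('side');save('s12',p2['img'],(210,210,330,310),6);W2=cloud(s,p2)
m=(np.hypot(W2[...,0]-s['eef_pos'][0],W2[...,1]-s['eef_pos'][1])<.03)&(W2[...,2]>.03);print('low',np.sort(W2[m][:,2]*1000)[:8])
plan([438,-200.3,-11],Rt(100.1),6,.65)
```

```text
t 18.4 p [ 433.  -199.8   16.6] rot [[-0.174, 0.985, -0.005], [0.985, 0.174, -0.003], [-0.002, -0.005, -1.0]] F [ 0.2 -0.3  0.1] op 29.7
low [41.44515842 41.6363466  42.27629857 42.67222522 43.89156651 44.0319196
 44.24913397 44.38112017]
dist 4.7 rot/row 0.05
[{"fingers": 0.65, "travel": [-0.2, 0.8, 4.7], "dr": [-0.04, 0.02, -0.01]}, {"fingers": 0.65, "travel": [-0.2, 0.8, 4.7], "dr": [-0.04, 0.02, -0.01]}, {"fingers": 0.65, "travel": [-0.2, 0.8, 4.7], "dr": [-0.04, 0.02, -0.01]}, {"fingers": 0.65, "travel": [-0.2, 0.8, 4.7], "dr": [-0.04, 0.02, -0.01]}, {"fingers": 0.65, "travel": [-0.2, 0.7, 4.7], "dr": [-0.04, 0.02, -0.01]}, {"fingers": 0.65, "travel": [-0.2, 0.7, 4.7], "dr": [-0.04, 0.02, -0.01]}]
```

View pics/w12.png

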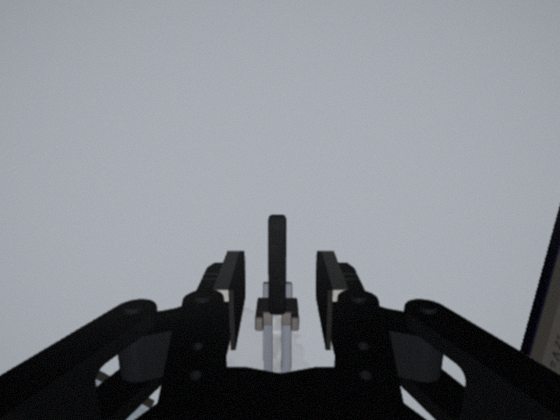

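View pics/s12.png

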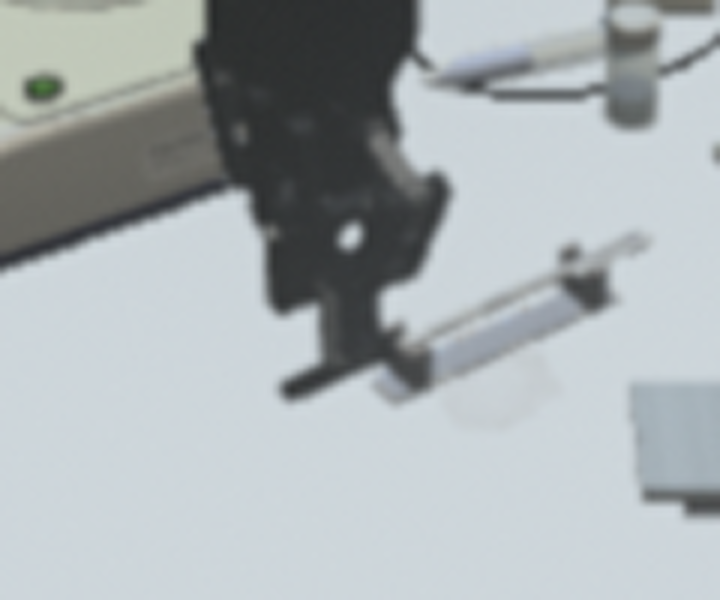

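Emit:
move_arm([
  {"fingers":0.65,"travel":[0,1,5],"dr":[0,0,0]},
  {"fingers":0.65,"travel":[0,1,5],"dr":[0,0,0]},
  {"fingers":0.65,"travel":[0,1,5],"dr":[0,0,0]},
  {"fingers":0.65,"travel":[0,0.5,5],"dr":[0,0,0]},
  {"fingers":0.65,"travel":[0,0,4],"dr":[0,0,0]},
  {"fingers":0.65,"travel":[0,0,2],"dr":[0,0,0]},
  {"fingers":0.65,"travel":[0,0,0],"dr":[0,0,0]},
  {"fingers":0.65,"travel":[0,0,0],"dr":[0,0,0]},
  {"fingers":0.65,"travel":[0,0,0],"dr":[0,0,0]},
  {"fingers":0.65,"travel":[0,0,0],"dr":[0,0,0]},
])

```text
clock: 19.33
eef_pos: [0.4395, -0.1998, -0.0108]
orientation: [0.643, 0.766, -0.001, 0.001]
ft_force: [0.2, -0.3, -0.6]
opening: 0.0301
```

Run:
```python
from h import *
s=st()
p2=snapshot('side');save('s13',p2['img'],(230,240,310,300),9)
```

```text
t 19.33 p [ 439.5 -199.8  -10.8] rot [[-0.174, 0.985, 0.0], [0.985, 0.174, -0.004], [-0.004, -0.0, -1.0]] F [ 0.2 -0.3 -0.6] op 30.1
```

View pics/s13.png

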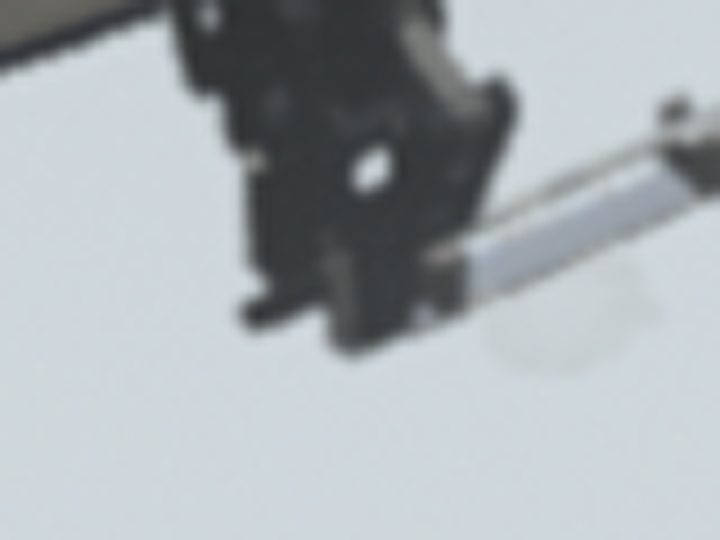

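Emit:
move_arm([
  {"fingers":1,"travel":[0,0,0],"dr":[0,0,0]},
  {"fingers":1,"travel":[0,0,0],"dr":[0,0,0]},
  {"fingers":1,"travel":[0,0,0],"dr":[0,0,0]},
  {"fingers":1,"travel":[0,0,0],"dr":[0,0,0]},
  {"fingers":1,"travel":[0,0,0],"dr":[0,0,0]},
  {"fingers":1,"travel":[0,0,-2],"dr":[0,0,0]},
  {"fingers":1,"travel":[0,0,-5],"dr":[0,0,0]},
  {"fingers":1,"travel":[0,0,-10],"dr":[0,0,0]},
  {"fingers":1,"travel":[0,0,-15],"dr":[0,0,0]},
  {"fingers":1,"travel":[0,0,-15],"dr":[0,0,0]},
], newtons=90)

```text
clock: 20.22
eef_pos: [0.4374, -0.1989, 0.0369]
orientation: [0.642, 0.767, -0.003, -0.001]
ft_force: [1.5, 0.2, 0.0]
opening: 0.0055
```

Run:
```python
from h import *
s=st()
p2=snapshot('side');save('s14',p2['img'],(220,200,340,300),6)
p=snapshot('wrist');save('w14',p['img']);W=cloud(s,p)
print([(np.round(np.array(r['location'])*1000).tolist(),round(r['score'],2)) for r in mark_of('spatula_tip','side')])
```

```text
t 20.22 p [ 437.4 -198.9   36.9] rot [[-0.175, 0.985, -0.005], [0.985, 0.175, -0.003], [-0.002, -0.006, -1.0]] F [1.5 0.2 0. ] op 5.5
[([579.0, -169.0, 68.0], 0.53)]
```

View pics/s14.png

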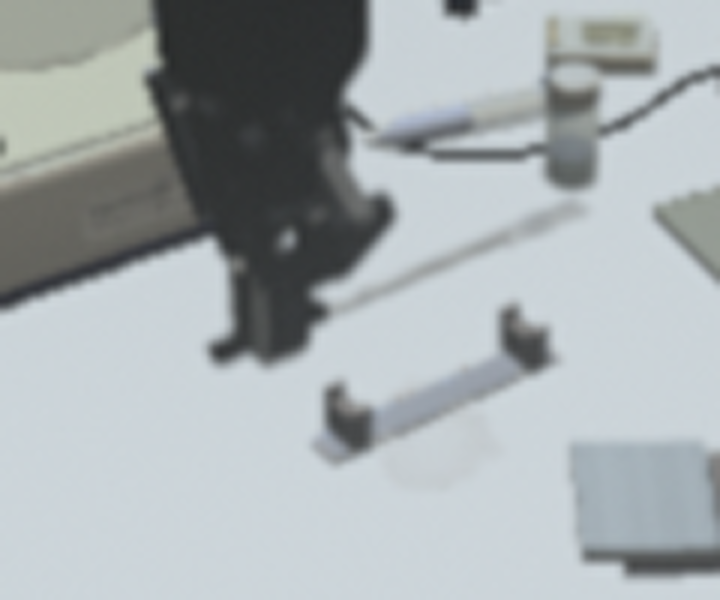

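View pics/w14.png

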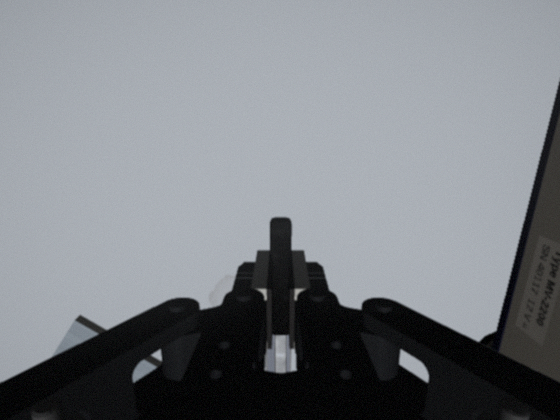

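```bash
cat >> h.py <<'E'
TT=np.array([0,145.6,-30.3])
def tipgoal(u,v,z,pitch,yaw=64.6):
    w=np.append(B+u*U+v*V,z); return w-Rt(yaw,pitch)@TT
def tipnow(s):
    Rm=R.from_quat(s['orientation']).as_matrix(); w=np.array(s['eef_pos'])*1000+Rm@TT
    print('tip u %.1f v %.1f z %.1f'%((w[:2]-B)@U,(w[:2]-B)@V,w[2]),'yaw %.2f pitch %.2f roll %.2f'%(np.degrees(np.arctan2(Rm[1,0],Rm[0,0])),np.degrees(np.arcsin(-Rm[2,1])),np.degrees(np.arcsin(Rm[2,0]))),'r',np.hypot(*s['eef_pos'][:2])); return w
E
python3 - <<'E'
from h import *
s=st();tipnow(s)
for u in (-65,-42): g=tipgoal(u,0,7,5);print(u,g,np.hypot(*g[:2]))
g=tipgoal(-66,0,45,5); plan(g,Rt(64.6,5),8,1)
E
```

```text
t 20.37 p [ 438.6 -199.5   37.4] rot [[-0.174, 0.985, -0.002], [0.985, 0.174, -0.004], [-0.003, -0.002, -1.0]] F [ 0.4  0.8 -0.5] op 5.9
tip u -40.2 v 121.4 z 67.4 yaw 100.04 pitch 0.12 roll -0.18 r 0.4818358736769288
-65 [ 374.09433104 -209.66695687  -10.49482321] 428.8435627583044
-42 [ 394.86333104 -219.53395687  -10.49482321] 451.7877913565424
dist 8.4 rot/row 4.47
[{"fingers": 1, "travel": [0.2, -8.3, 1.3], "dr": [0.6, 0.22, 4.43]}, {"fingers": 1, "travel": [-0.4, -8.2, 1.3], "dr": [0.6, 0.22, 4.43]}, {"fingers": 1, "travel": [-1.1, -8.2, 1.4], "dr": [0.6, 0.22, 4.43]}, {"fingers": 1, "travel": [-1.7, -8.0, 1.5], "dr": [0.6, 0.22, 4.43]}, {"fingers": 1, "travel": [-2.3, -7.9, 1.6], "dr": [0.6, 0.22, 4.43]}, {"fingers": 1, "travel": [-2.9, -7.7, 1.6], "dr": [0.6, 0.22, 4.43]}, {"fingers": 1, "travel": [-3.5, -7.4, 1.7], "dr": [0.6, 0.22, 4.43]}, {"fingers": 1, "travel": [-4.1, -7.1, 1.8], "dr": [0.6, 0.22, 4.43]}]
```

Emit:
move_arm([
  {"fingers":1,"travel":[0,-8.3,1],"dr":[0.6,0.2,4.4]},
  {"fingers":1,"travel":[-0.5,-8.3,1],"dr":[0.6,0.2,4.4]},
  {"fingers":1,"travel":[-1,-8.2,1],"dr":[0.6,0.2,4.4]},
  {"fingers":1,"travel":[-1.7,-8,1],"dr":[0.6,0.2,4.4]},
  {"fingers":1,"travel":[-2.3,-8,1],"dr":[0.6,0.2,4.4]},
  {"fingers":1,"travel":[-3,-7.7,1],"dr":[0.6,0.2,4.4]},
  {"fingers":1,"travel":[-3.5,-7.4,1],"dr":[0.6,0.2,4.4]},
  {"fingers":1,"travel":[-4,-7,1],"dr":[0.6,0.2,4.4]},
  {"fingers":1,"travel":[0,0,0],"dr":[0,0,0]},
  {"fingers":1,"travel":[0,0,0],"dr":[0,0,0]},
])

```text
clock: 21.2
eef_pos: [0.3681, -0.2083, 0.0274]
orientation: [0.851, 0.523, -0.027, -0.04]
ft_force: [0.1, 0.7, -0.4]
opening: 0.0061
```

Run:
```python
from h import *
s=st();w=tipnow(s)
for c in ['side','scene']:
    p=snapshot(c);save(c+'15',p['img'],(230,190,380,300) if c=='side' else (280,120,400,220),5);W=cloud(s,p)*1000
    a=(W[...,:2]-B)@U;d=(W[...,:2]-B)@V
    m=(a>-150)&(a<-20)&(np.abs(d)<20)&(W[...,2]>28)&(W[...,2]<80)
    q=np.stack([a[m],d[m],W[...,2][m]],1); q=q[np.argsort(-q[:,0])]; print(c,len(q),np.round(q[:10],1).tolist(),np.round(q[-6:],1).tolist())
g=tipgoal(-64,0,20,5); plan(g,Rt(64.6,5),8,1)
```

```text
t 21.2 p [ 368.1 -208.3   27.4] rot [[0.451, 0.888, -0.088], [0.893, -0.449, 0.039], [-0.005, -0.096, -0.995]] F [ 0.1  0.7 -0.4] op 6.1
tip u -70.9 v -4.9 z 43.5 yaw 63.22 pitch 5.52 roll -0.28 r 0.42295219234458936
side 92 [[-71.7, -5.5, 42.2], [-72.0, -11.2, 44.2], [-73.8, -4.1, 43.9], [-74.0, -7.7, 44.1], [-74.0, -10.0, 43.2], [-75.8, 0.4, 43.0], [-75.9, -2.9, 42.9], [-76.1, -7.3, 43.8], [-78.0, -1.7, 41.9], [-78.1, -2.7, 45.6]] [[-144.8, -6.0, 51.6], [-144.9, -3.4, 52.2], [-147.0, -6.2, 51.7], [-147.0, -3.5, 52.3], [-149.2, -5.7, 51.3], [-149.2, -4.0, 52.7]]
scene 46 [[-68.7, -6.9, 38.6], [-72.0, -0.3, 40.5], [-73.9, -6.1, 42.7], [-75.7, -1.0, 42.8], [-79.7, -1.3, 45.5], [-79.9, -4.9, 43.7], [-81.9, 0.4, 44.1], [-83.2, -5.8, 45.7], [-83.5, -2.0, 44.0], [-84.1, -9.3, 40.6]] [[-138.3, -4.5, 48.3], [-140.5, 1.5, 53.2], [-144.8, 1.4, 52.5], [-145.5, -1.8, 51.3], [-146.8, -1.0, 48.9], [-149.8, -1.9, 50.6]]
dist 3.2 rot/row 0.18
[{"fingers": 1, "travel": [0.2, 1.1, 3.0], "dr": [-0.06, 0.02, -0.17]}, {"fingers": 1, "travel": [0.2, 1.1, 3.0], "dr": [-0.06, 0.02, -0.17]}, {"fingers": 1, "travel": [0.2, 1.1, 3.0], "dr": [-0.06, 0.02, -0.17]}, {"fingers": 1, "travel": [0.2, 1.1, 3.0], "dr": [-0.06, 0.02, -0.17]}, {"fingers": 1, "travel": [0.2, 1.1, 3.0], "dr": [-0.06, 0.02, -0.17]}, {"fingers": 1, "travel": [0.2, 1.1, 3.0], "dr": [-0.06, 0.02, -0.17]}, {"fingers": 1, "travel": [0.2, 1.1, 3.0], "dr": [-0.06, 0.02, -0.17]}, {"fingers": 1, "travel": [0.2, 1.1, 3.0], "dr": [-0.06, 0.02, -0.17]}]
```

View pics/side15.png

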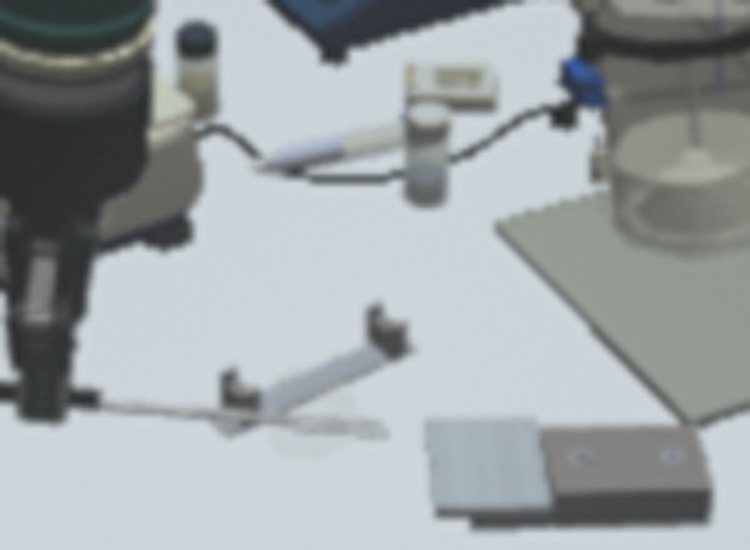

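View pics/scene15.png

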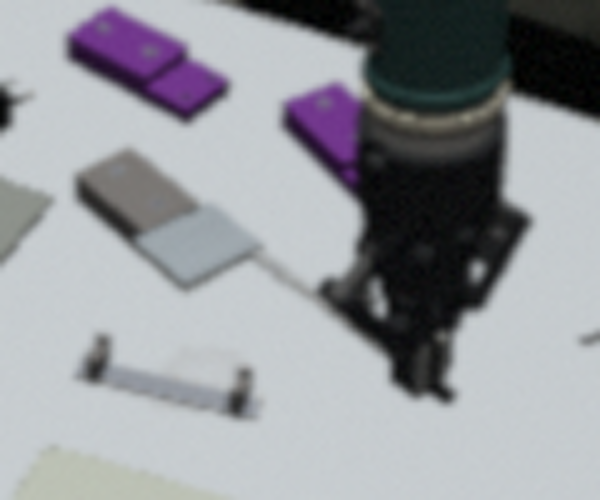

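Run:
```python
from h import *
g=tipgoal(-62,0,9,5); plan(g,Rt(64.6,5),8,1)
```

```text
dist 4.6 rot/row 0.18
[{"fingers": 1, "travel": [0.2, 1.5, 4.4], "dr": [-0.06, 0.02, -0.17]}, {"fingers": 1, "travel": [0.2, 1.5, 4.4], "dr": [-0.06, 0.02, -0.17]}, {"fingers": 1, "travel": [0.2, 1.5, 4.4], "dr": [-0.06, 0.02, -0.17]}, {"fingers": 1, "travel": [0.2, 1.5, 4.4], "dr": [-0.06, 0.02, -0.17]}, {"fingers": 1, "travel": [0.2, 1.5, 4.4], "dr": [-0.06, 0.02, -0.17]}, {"fingers": 1, "travel": [0.2, 1.5, 4.4], "dr": [-0.06, 0.02, -0.17]}, {"fingers": 1, "travel": [0.2, 1.5, 4.4], "dr": [-0.06, 0.02, -0.17]}, {"fingers": 1, "travel": [0.2, 1.5, 4.4], "dr": [-0.06, 0.02, -0.17]}]
```

Emit:
move_arm([
  {"fingers":1,"travel":[0.2,0.5,4.4],"dr":[0,0,-0.2]},
  {"fingers":1,"travel":[0.2,1,4.4],"dr":[0,0,-0.2]},
  {"fingers":1,"travel":[0.2,1,4.4],"dr":[-0.1,0,-0.2]},
  {"fingers":1,"travel":[0.2,1,4.4],"dr":[-0.1,0,-0.2]},
  {"fingers":1,"travel":[0.2,1,4.4],"dr":[-0.1,0,-0.2]},
  {"fingers":1,"travel":[0.2,1,4.4],"dr":[-0.1,0,-0.2]},
  {"fingers":1,"travel":[0.2,1,4],"dr":[0,0,-0.2]},
  {"fingers":1,"travel":[0,1,2],"dr":[0,0,0]},
  {"fingers":1,"travel":[0,0,0],"dr":[0,0,0]},
  {"fingers":1,"travel":[0,0,0],"dr":[0,0,0]},
])

```text
clock: 22.13
eef_pos: [0.376, -0.2082, -0.01]
orientation: [0.842, 0.538, -0.024, -0.036]
ft_force: [-1.1, 0.1, -0.1]
opening: 0.006
```

Run:
```python
from h import *
s=st();w=tipnow(s)
p=snapshot('side');save('side16',p['img'],(230,190,380,300),5)
g=tipgoal(-41,0,7,5); plan(g,Rt(64.6,5),6,1)
```

```text
t 22.13 p [ 376.  -208.2  -10. ] rot [[0.42, 0.904, -0.079], [0.907, -0.419, 0.036], [-0.0, -0.087, -0.996]] F [-1.1  0.1 -0.1] op 6.0
tip u -63.9 v 3.6 z 7.6 yaw 65.15 pitch 4.97 roll -0.03 r 0.42980170614162805
dist 3.8 rot/row 0.09
[{"fingers": 1, "travel": [-0.4, 3.8, -0.2], "dr": [0.01, 0.01, 0.09]}, {"fingers": 1, "travel": [-0.4, 3.8, -0.2], "dr": [0.01, 0.01, 0.09]}, {"fingers": 1, "travel": [-0.4, 3.8, -0.2], "dr": [0.01, 0.01, 0.09]}, {"fingers": 1, "travel": [-0.4, 3.8, -0.2], "dr": [0.01, 0.01, 0.09]}, {"fingers": 1, "travel": [-0.4, 3.8, -0.2], "dr": [0.01, 0.01, 0.09]}, {"fingers": 1, "travel": [-0.4, 3.8, -0.2], "dr": [0.01, 0.01, 0.09]}]
```

View pics/side16.png

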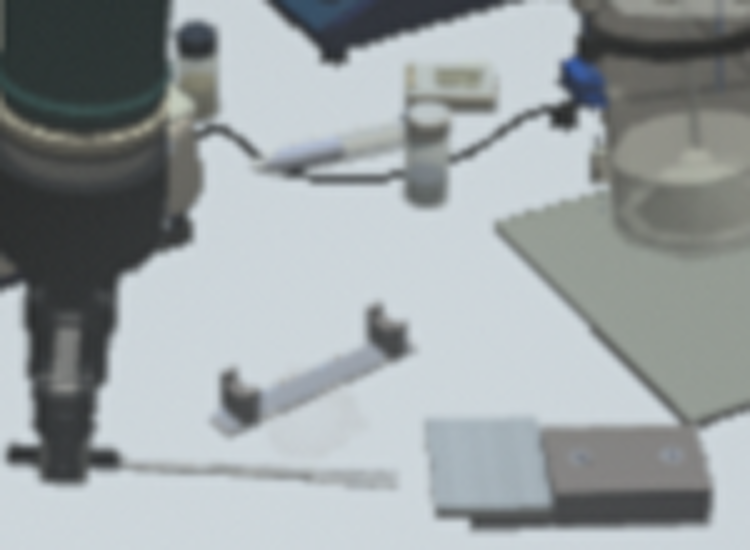

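Emit:
move_arm([
  {"fingers":1,"travel":[-0.6,3,0],"dr":[0,0,0.1]},
  {"fingers":1,"travel":[-0.6,4,-0.3],"dr":[0,0,0.1]},
  {"fingers":1,"travel":[-0.6,4,-0.3],"dr":[0,0,0.1]},
  {"fingers":1,"travel":[-0.5,4,-0.3],"dr":[0,0,0.1]},
  {"fingers":1,"travel":[-0.3,4,-0.3],"dr":[0,0,0.1]},
  {"fingers":1,"travel":[0,3,-0.3],"dr":[0,0,0]},
  {"fingers":1,"travel":[0,0,0],"dr":[0,0,0]},
  {"fingers":1,"travel":[0,0,0],"dr":[0,0,0]},
  {"fingers":1,"travel":[0,0,0],"dr":[0,0,0]},
  {"fingers":1,"travel":[0,0,0],"dr":[0,0,0]},
])

```text
clock: 23.02
eef_pos: [0.3983, -0.2223, -0.0093]
orientation: [0.845, 0.533, -0.023, -0.035]
ft_force: [-1.5, -0.4, -0.5]
opening: 0.006
```

Run:
```python
from h import *
s=st();w=tipnow(s)
p=snapshot('side');save('side17',p['img'],(260,210,380,310),6)
p=snapshot('scene');save('scene17',p['img'],(280,120,380,200),6)
```

```text
t 23.02 p [ 398.3 -222.3   -9.3] rot [[0.43, 0.9, -0.076], [0.903, -0.429, 0.035], [-0.001, -0.083, -0.997]] F [-1.5 -0.4 -0.5] op 6.0
tip u -37.8 v -1.2 z 8.8 yaw 64.53 pitch 4.77 roll -0.06 r 0.45610497664474425
```

View pics/side17.png

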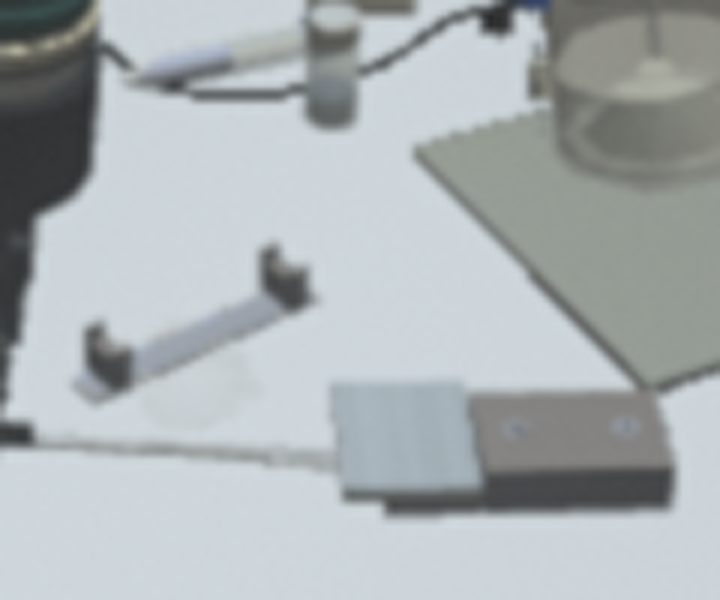

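View pics/scene17.png

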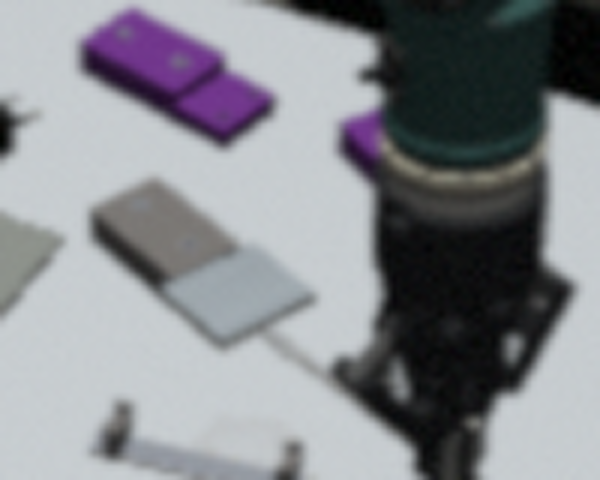

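Emit:
move_arm([
  {"fingers":1,"travel":[0,-1.5,-1.5],"dr":[0,0,0]},
  {"fingers":1,"travel":[0.1,-1,-2.5],"dr":[0,0,0]},
  {"fingers":1,"travel":[0.1,-0.6,-2.5],"dr":[0,0,0]},
  {"fingers":1,"travel":[0,-0.3,-2.5],"dr":[0,0,0]},
  {"fingers":1,"travel":[0,-0.3,-2.5],"dr":[0,0,0]},
  {"fingers":1,"travel":[0,-0.3,-2.5],"dr":[0,0,0]},
  {"fingers":1,"travel":[0,0,-1],"dr":[0,0,0]},
  {"fingers":1,"travel":[0,0,0],"dr":[0,0,0]},
  {"fingers":1,"travel":[0,0,0],"dr":[0,0,0]},
  {"fingers":1,"travel":[0,0,0],"dr":[0,0,0]},
])

```text
clock: 23.95
eef_pos: [0.3945, -0.2202, 0.008]
orientation: [0.845, 0.534, -0.023, -0.035]
ft_force: [0.5, 0.1, -0.9]
opening: 0.0057
```

Run:
```python
from h import *
s=st();w=tipnow(s)
p=snapshot('side');save('side18',p['img'],(260,210,380,310),6)
```

```text
t 23.95 p [ 394.5 -220.2    8. ] rot [[0.43, 0.9, -0.077], [0.903, -0.428, 0.035], [-0.001, -0.084, -0.996]] F [ 0.5  0.1 -0.9] op 5.7
tip u -42.1 v -0.8 z 25.9 yaw 64.56 pitch 4.84 roll -0.08 r 0.4517973907624237
```

View pics/side18.png

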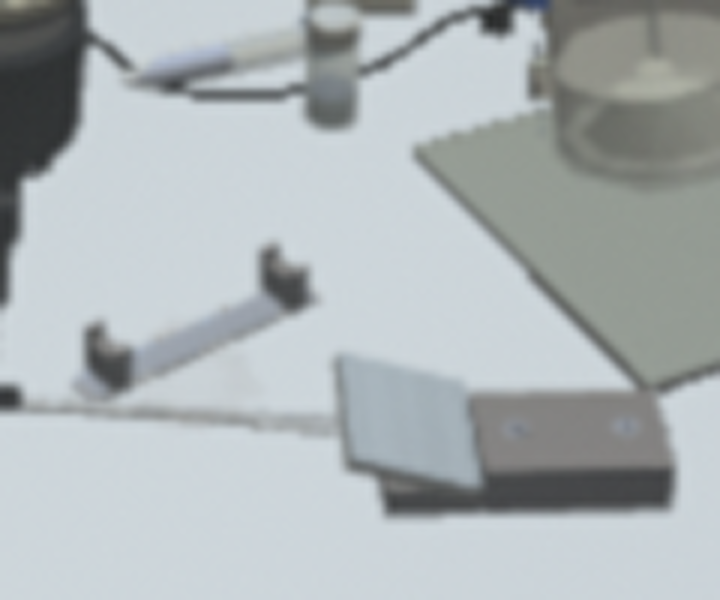

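Emit:
move_arm([
  {"fingers":1,"travel":[0,0.7,-2.6],"dr":[0,0,0]},
  {"fingers":1,"travel":[0,0.7,-2.6],"dr":[0,0,0]},
  {"fingers":1,"travel":[0,0.7,-2.6],"dr":[0,0,0]},
  {"fingers":1,"travel":[0,1.2,-2.3],"dr":[0,0,0]},
  {"fingers":1,"travel":[0,1.2,-2.3],"dr":[0,0,0]},
  {"fingers":1,"travel":[0,1.3,-2.3],"dr":[0,0,0]},
  {"fingers":1,"travel":[0,1.3,-2.2],"dr":[0,0,0]},
  {"fingers":1,"travel":[0,0,0],"dr":[0,0,0]},
  {"fingers":1,"travel":[0,0,0],"dr":[0,0,0]},
  {"fingers":1,"travel":[0,0,0],"dr":[0,0,0]},
])

```text
clock: 24.83
eef_pos: [0.4026, -0.2242, 0.0259]
orientation: [0.845, 0.533, -0.024, -0.036]
ft_force: [-0.1, -0.5, -0.8]
opening: 0.0058
```

Run:
```python
from h import *
s=st();w=tipnow(s)
p=snapshot('side');save('side19',p['img'],(260,210,380,310),6)
```

```text
t 24.83 p [ 402.6 -224.2   25.9] rot [[0.43, 0.899, -0.078], [0.903, -0.428, 0.035], [-0.002, -0.086, -0.996]] F [-0.1 -0.5 -0.8] op 5.8
tip u -33.1 v -1.0 z 43.7 yaw 64.54 pitch 4.91 roll -0.09 r 0.46077449171446466
```

View pics/side19.png

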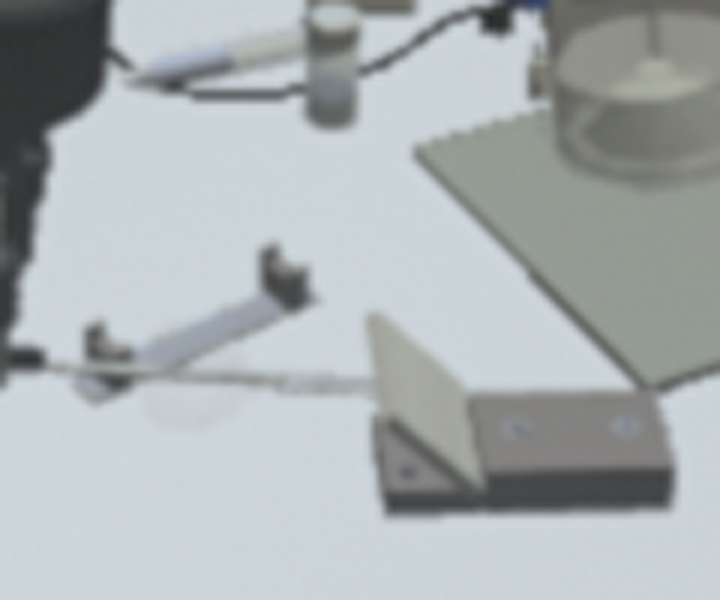

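Emit:
move_arm([
  {"fingers":1,"travel":[0,2,-1.9],"dr":[0,0,0]},
  {"fingers":1,"travel":[0,2.2,-1.8],"dr":[0,0,0]},
  {"fingers":1,"travel":[0,2.2,-1.7],"dr":[0,0,0]},
  {"fingers":1,"travel":[0,2.2,-1.3],"dr":[0,0,0]},
  {"fingers":1,"travel":[0,2.2,-1.1],"dr":[0,0,0]},
  {"fingers":1,"travel":[0,2.2,-1],"dr":[0,0,0]},
  {"fingers":1,"travel":[0,2.2,-0.8],"dr":[0,0,0]},
  {"fingers":1,"travel":[0,0,0],"dr":[0,0,0]},
  {"fingers":1,"travel":[0,0,0],"dr":[0,0,0]},
  {"fingers":1,"travel":[0,0,0],"dr":[0,0,0]},
])

```text
clock: 25.72
eef_pos: [0.4193, -0.232, 0.0349]
orientation: [0.845, 0.534, -0.023, -0.035]
ft_force: [0.8, -0.9, -1.0]
opening: 0.0059
```

Run:
```python
from h import *
s=st();w=tipnow(s)
p=snapshot('side');save('side20',p['img'],(260,210,380,310),6)
```

```text
t 25.72 p [ 419.3 -232.    34.9] rot [[0.43, 0.9, -0.077], [0.903, -0.428, 0.035], [-0.001, -0.085, -0.996]] F [ 0.8 -0.9 -1. ] op 5.9
tip u -14.6 v -0.8 z 52.8 yaw 64.56 pitch 4.85 roll -0.08 r 0.4792171488251811
```

View pics/side20.png

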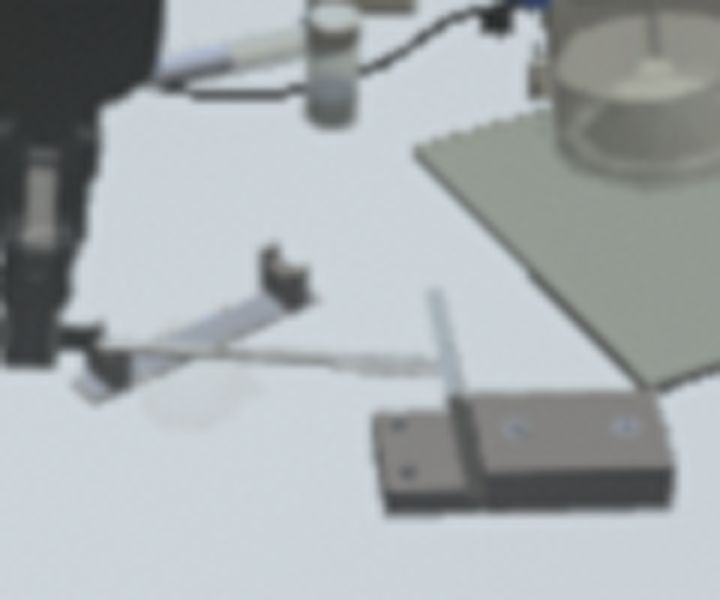

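Emit:
move_arm([
  {"fingers":1,"travel":[0,2,-0.4],"dr":[0,0,0]},
  {"fingers":1,"travel":[0,2.2,-0.3],"dr":[0,0,0]},
  {"fingers":1,"travel":[0,2.2,-0.2],"dr":[0,0,0]},
  {"fingers":1,"travel":[0,2.2,-0.2],"dr":[0,0,0]},
  {"fingers":1,"travel":[0,2.2,-0.2],"dr":[0,0,0]},
  {"fingers":1,"travel":[0,2.2,-0.2],"dr":[0,0,0]},
  {"fingers":1,"travel":[0,2.2,-0.2],"dr":[0,0,0]},
  {"fingers":1,"travel":[0,2.2,-0.2],"dr":[0,0,0]},
  {"fingers":1,"travel":[0,0,0],"dr":[0,0,0]},
  {"fingers":1,"travel":[0,0,0],"dr":[0,0,0]},
])

```text
clock: 26.6
eef_pos: [0.4367, -0.2402, 0.0351]
orientation: [0.845, 0.534, -0.023, -0.036]
ft_force: [0.5, 0.4, 0.4]
opening: 0.0057
```

Run:
```python
from h import *
s=st();w=tipnow(s)
p=snapshot('side');save('side21',p['img'],(260,210,380,310),6)
```

```text
t 26.6 p [ 436.7 -240.2   35.1] rot [[0.429, 0.9, -0.077], [0.903, -0.428, 0.035], [-0.001, -0.085, -0.996]] F [0.5 0.4 0.4] op 5.7
tip u 4.6 v -0.7 z 52.9 yaw 64.57 pitch 4.87 roll -0.08 r 0.49839220149300384
```

View pics/side21.png

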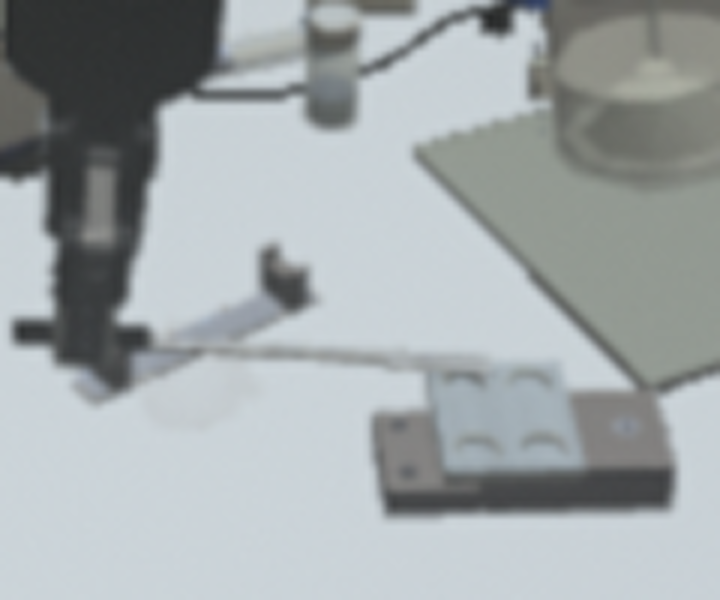

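Flipped: the carrier is on the upper step at px (505,415), all four pockets up. Next I'll pull the blade back and lay the spatula on the bench.

Emit:
move_arm([
  {"fingers":1,"travel":[0,-4,-0.5],"dr":[0,0,0]},
  {"fingers":1,"travel":[0,-8,0.7],"dr":[0,0,0]},
  {"fingers":1,"travel":[0,-9,0.8],"dr":[0,0,0]},
  {"fingers":1,"travel":[0,-9,0.8],"dr":[0,0,0]},
  {"fingers":1,"travel":[0,-9,0.8],"dr":[0,0,0]},
  {"fingers":1,"travel":[0,-9,0.8],"dr":[0,0,0]},
  {"fingers":1,"travel":[0,-9,0.8],"dr":[-0.4,0,0]},
  {"fingers":1,"travel":[0,-7,3],"dr":[-0.4,0,0]},
  {"fingers":1,"travel":[0,-2,4],"dr":[-0.4,0,0]},
  {"fingers":1,"travel":[0,0,4],"dr":[-0.3,0,0]},
])

```text
clock: 27.48
eef_pos: [0.3654, -0.2067, 0.0262]
orientation: [0.845, 0.534, -0.017, -0.025]
ft_force: [-0.7, -0.7, -0.2]
opening: 0.0057
```

Run:
```python
from h import *
s=st();w=tipnow(s)
g=tipgoal(-63,0,4,3.5); plan(g,Rt(64.6,3.5),8,1)
```

```text
t 27.48 p [ 365.4 -206.7   26.2] rot [[0.43, 0.901, -0.056], [0.903, -0.429, 0.025], [-0.002, -0.061, -0.998]] F [-0.7 -0.7 -0.2] op 5.7
tip u -74.6 v -1.1 z 47.6 yaw 64.56 pitch 3.51 roll -0.10 r 0.4198160962809266
dist 5.6 rot/row 0.01
[{"fingers": 1, "travel": [0.1, 1.8, 5.3], "dr": [-0.0, 0.01, -0.01]}, {"fingers": 1, "travel": [0.1, 1.8, 5.3], "dr": [-0.0, 0.01, -0.01]}, {"fingers": 1, "travel": [0.1, 1.8, 5.3], "dr": [-0.0, 0.01, -0.01]}, {"fingers": 1, "travel": [0.1, 1.8, 5.3], "dr": [-0.0, 0.01, -0.01]}, {"fingers": 1, "travel": [0.1, 1.8, 5.3], "dr": [-0.0, 0.01, -0.01]}, {"fingers": 1, "travel": [0.1, 1.8, 5.3], "dr": [-0.0, 0.01, -0.01]}, {"fingers": 1, "travel": [0.1, 1.8, 5.3], "dr": [-0.0, 0.01, -0.01]}, {"fingers": 1, "travel": [0.1, 1.8, 5.3], "dr": [-0.0, 0.01, -0.01]}]
```

Emit:
move_arm([
  {"fingers":1,"travel":[0,1.2,5.3],"dr":[0,0,0]},
  {"fingers":1,"travel":[0,1.2,5.3],"dr":[0,0,0]},
  {"fingers":1,"travel":[0,1.2,5.3],"dr":[0,0,0]},
  {"fingers":1,"travel":[0,1.2,5.3],"dr":[0,0,0]},
  {"fingers":1,"travel":[0,1.2,5.3],"dr":[0,0,0]},
  {"fingers":1,"travel":[0,1.2,5],"dr":[0,0,0]},
  {"fingers":1,"travel":[0,0.5,4],"dr":[0,0,0]},
  {"fingers":1,"travel":[0,0,2],"dr":[0,0,0]},
  {"fingers":1,"travel":[0,0,0],"dr":[0,0,0]},
  {"fingers":1,"travel":[0,0,0],"dr":[0,0,0]},
])

```text
clock: 28.32
eef_pos: [0.371, -0.2091, -0.0171]
orientation: [0.845, 0.534, -0.017, -0.026]
ft_force: [-0.1, -0.1, -0.5]
opening: 0.0054
```

Run:
```python
from h import *
s=st();w=tipnow(s)
p=snapshot('side');save('side22',p['img'],(230,220,350,310),6)
```

```text
t 28.32 p [ 371.  -209.1  -17.1] rot [[0.429, 0.902, -0.057], [0.903, -0.428, 0.025], [-0.002, -0.062, -0.998]] F [-0.1 -0.1 -0.5] op 5.4
tip u -68.5 v -0.8 z 4.1 yaw 64.60 pitch 3.55 roll -0.10 r 0.425899361216404
```

View pics/side22.png

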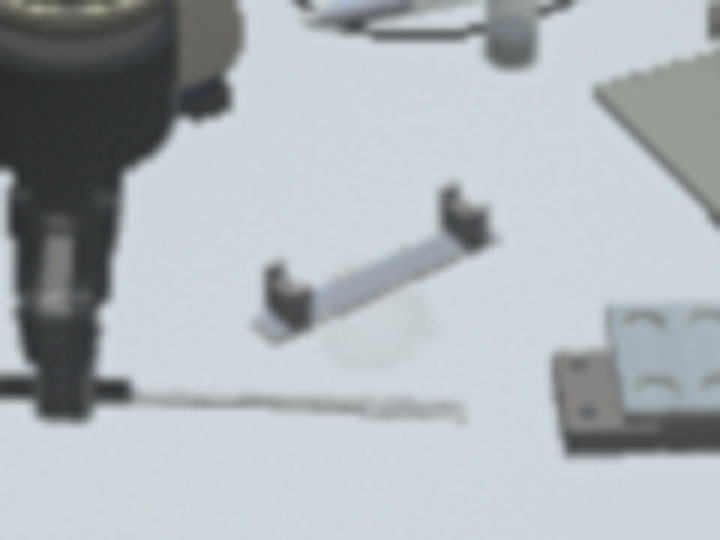

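Emit:
move_arm([
  {"fingers":1,"travel":[0,0,1.2],"dr":[0,0,0]},
  {"fingers":1,"travel":[0,0,1.2],"dr":[0,0,0]},
  {"fingers":1,"travel":[0,0,0.5],"dr":[0,0,0]},
  {"fingers":1,"travel":[0,0,0],"dr":[0,0,0]},
  {"fingers":0.7,"travel":[0,0,0],"dr":[0,0,0]},
  {"fingers":0.6,"travel":[0,0,0],"dr":[0,0,0]},
  {"fingers":0.6,"travel":[0,0,0],"dr":[0,0,0]},
  {"fingers":0.6,"travel":[0,0,0],"dr":[0,0,0]},
  {"fingers":0.6,"travel":[0,0,-3],"dr":[0,0,0]},
  {"fingers":0.6,"travel":[0,0.5,-12],"dr":[0,0,0]},
])

```text
clock: 29.2
eef_pos: [0.3714, -0.2093, -0.005]
orientation: [0.845, 0.534, -0.018, -0.026]
ft_force: [0.7, 0.6, 0.0]
opening: 0.0342
```

Run:
```python
from h import *
s=st()
p=snapshot('side');save('side23',p['img'],(230,220,350,310),6)
```

```text
t 29.2 p [ 371.4 -209.3   -5. ] rot [[0.429, 0.902, -0.058], [0.903, -0.428, 0.025], [-0.002, -0.063, -0.998]] F [0.7 0.6 0. ] op 34.2
```

View pics/side23.png

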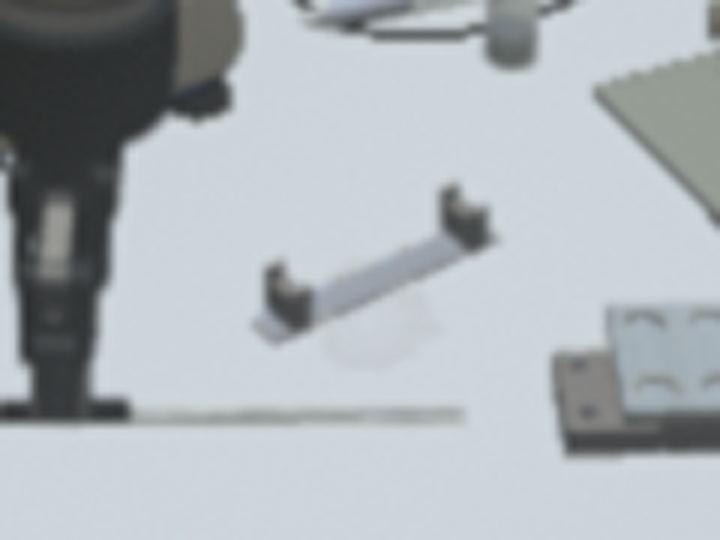

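Emit:
move_arm([
  {"fingers":0.5,"travel":[0,0,-25],"dr":[0,0,0]},
  {"fingers":0.3,"travel":[0,0,-30],"dr":[0,0,0]},
  {"fingers":0.15,"travel":[0,15,-25],"dr":[-0.9,0,0]},
  {"fingers":0.12,"travel":[0,30,-10],"dr":[-0.9,0,0]},
  {"fingers":0.12,"travel":[0,34,0],"dr":[-0.9,0,0]},
  {"fingers":0.12,"travel":[0,34,0],"dr":[-0.8,0,0]},
  {"fingers":0.12,"travel":[0,34,0],"dr":[0,0,0]},
  {"fingers":0.12,"travel":[0,30,0],"dr":[0,0,0]},
  {"fingers":0.12,"travel":[0,18,0],"dr":[0,0,0]},
  {"fingers":0.12,"travel":[0,0,0],"dr":[0,0,0]},
])

```text
clock: 30.08
eef_pos: [0.5562, -0.2989, 0.0883]
orientation: [0.846, 0.534, -0.001, 0.002]
ft_force: [-0.0, -0.3, -0.1]
opening: 0.0752
```

Run:
```python
from h import *
s=st();blk(s);p=snapshot('wrist');save('w24',p['img']);W=cloud(s,p)
m=(W[...,2]>.0245)&(W[...,2]<.034)&(np.hypot(W[...,0]-.5815,W[...,1]+.308)<.05)
q=W[m][:,:2]*1000;print(m.sum(),cv2.minAreaRect(q.astype(np.float32)),np.median(W[m][:,2]))
a=(q-B)@U;d=(q-B)@V;print(np.percentile(a,[1,99]),np.percentile(d,[1,99]))
for r in regions_of('carrier_c','wrist'): print(round(r['score'],2),*rect(W,r['region'],.023,.036))
```

```text
t 30.08 p [ 556.2 -298.9   88.3] rot [[0.43, 0.903, 0.001], [0.903, -0.43, -0.005], [-0.004, 0.003, -1.0]] F [-0.  -0.3 -0.1] op 75.2
grip u -10.0 v -2.4 z 121.3 yaw 64.52
5994 ((575.9598388671875, -305.0397033691406), (60.16846466064453, 50.88397979736328), 66.45018005371094) 0.027506768862778544
[-14.59983097  35.15655038] [-28.97870386  30.04222471]
0.59 [ 575.9 -305.1] [60.2 50.9] 66.5 27.4 6533
```

View pics/w24.png

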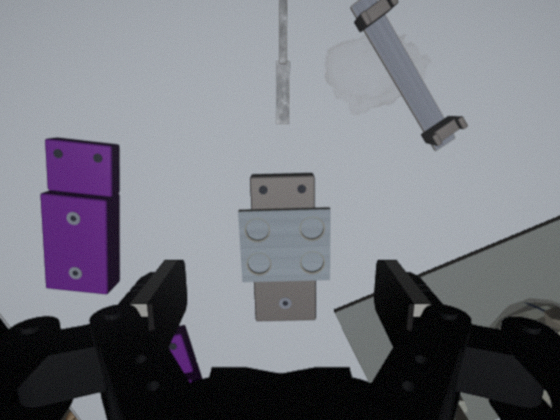

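Run:
```python
from h import *
plan([576,-305.1,15],Rt(66.2),8,.12)
```

```text
dist 9.6 rot/row 0.21
[{"fingers": 0.12, "travel": [0.4, 3.2, 9.1], "dr": [-0.02, 0.03, -0.21]}, {"fingers": 0.12, "travel": [0.4, 3.2, 9.1], "dr": [-0.02, 0.03, -0.21]}, {"fingers": 0.12, "travel": [0.4, 3.2, 9.1], "dr": [-0.02, 0.03, -0.21]}, {"fingers": 0.12, "travel": [0.4, 3.2, 9.1], "dr": [-0.02, 0.03, -0.21]}, {"fingers": 0.12, "travel": [0.4, 3.2, 9.1], "dr": [-0.02, 0.03, -0.21]}, {"fingers": 0.12, "travel": [0.4, 3.2, 9.1], "dr": [-0.02, 0.03, -0.21]}, {"fingers": 0.12, "travel": [0.3, 3.2, 9.1], "dr": [-0.02, 0.03, -0.21]}, {"fingers": 0.12, "travel": [0.3, 3.2, 9.1], "dr": [-0.02, 0.03, -0.21]}]
```

Emit:
move_arm([
  {"fingers":0.12,"travel":[0.4,3,9],"dr":[0,0,-0.2]},
  {"fingers":0.12,"travel":[0.4,3,9],"dr":[0,0,-0.2]},
  {"fingers":0.12,"travel":[0.4,3,9],"dr":[0,0,-0.2]},
  {"fingers":0.12,"travel":[0.4,3,9],"dr":[0,0,-0.2]},
  {"fingers":0.12,"travel":[0.4,3,9],"dr":[0,0,-0.2]},
  {"fingers":0.12,"travel":[0.4,3,9],"dr":[0,0,-0.2]},
  {"fingers":0.12,"travel":[0.3,3,9],"dr":[0,0,-0.2]},
  {"fingers":0.12,"travel":[0.3,2,6],"dr":[0,0,-0.2]},
  {"fingers":0.12,"travel":[0,0,0],"dr":[0,0,0]},
  {"fingers":0.12,"travel":[0,0,0],"dr":[0,0,0]},
])

```text
clock: 31.02
eef_pos: [0.5655, -0.3003, 0.0074]
orientation: [0.837, 0.548, -0.007, -0.006]
ft_force: [-0.0, 0.1, -0.5]
opening: 0.0754
```

Run:
```python
from h import *
s=st();blk(s);p=snapshot('wrist');save('w25',p['img']);W=cloud(s,p)
m=(W[...,2]>.0245)&(W[...,2]<.034)&(np.hypot(W[...,0]-.576,W[...,1]+.305)<.045)
q=W[m][:,:2]*1000;print(m.sum(),cv2.minAreaRect(q.astype(np.float32)),np.median(W[m][:,2]))
plan([576,-305.1,-11],Rt(66.2),5,.12)
```

```text
t 31.02 p [ 565.5 -300.3    7.4] rot [[0.4, 0.916, -0.018], [0.916, -0.4, 0.002], [-0.005, -0.017, -1.0]] F [-0.   0.1 -0.5] op 75.4
grip u -0.3 v 0.4 z 40.3 yaw 66.41
13315 ((576.083251953125, -305.2051696777344), (60.31593704223633, 51.382972717285156), 66.29639434814453) 0.02753149801131899
dist 4.4 rot/row 0.21
[{"fingers": 0.12, "travel": [-0.0, 2.4, 3.7], "dr": [-0.2, 0.06, 0.04]}, {"fingers": 0.12, "travel": [-0.0, 2.4, 3.7], "dr": [-0.2, 0.06, 0.04]}, {"fingers": 0.12, "travel": [-0.0, 2.4, 3.7], "dr": [-0.2, 0.06, 0.04]}, {"fingers": 0.12, "travel": [-0.0, 2.4, 3.7], "dr": [-0.2, 0.06, 0.04]}, {"fingers": 0.12, "travel": [-0.0, 2.3, 3.7], "dr": [-0.2, 0.06, 0.04]}]
```

View pics/w25.png

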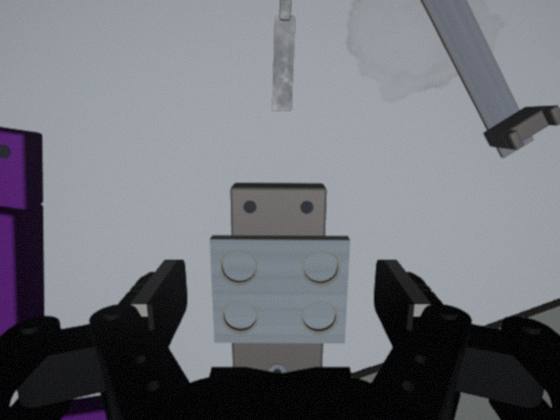

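Emit:
move_arm([
  {"fingers":0.12,"travel":[0,3,1],"dr":[-0.3,0,0]},
  {"fingers":0.12,"travel":[0,3,2],"dr":[-0.3,0,0]},
  {"fingers":0.12,"travel":[0,3,4],"dr":[-0.3,0,0]},
  {"fingers":0.12,"travel":[0,2,4],"dr":[-0.2,0,0]},
  {"fingers":0.12,"travel":[0,0.5,4],"dr":[0,0,0]},
  {"fingers":0.16,"travel":[0,0,3],"dr":[0,0,0]},
  {"fingers":0.2,"travel":[0,0,1],"dr":[0,0,0]},
  {"fingers":0.22,"travel":[0,0,0],"dr":[0,0,0]},
  {"fingers":0.22,"travel":[0,0,0],"dr":[0,0,0]},
  {"fingers":0.22,"travel":[0,0,0],"dr":[0,0,0]},
])

```text
clock: 31.9
eef_pos: [0.5781, -0.3062, -0.0116]
orientation: [0.837, 0.547, -0.0, 0.005]
ft_force: [0.7, -0.8, 0.6]
opening: 0.0668
```

Run:
```python
from h import *
s=st();blk(s);p=snapshot('wrist');save('w26',p['img'])
p=snapshot('side');save('s26',p['img'],(290,220,400,320),6)
```

```text
t 31.9 p [ 578.1 -306.2  -11.6] rot [[0.401, 0.916, 0.005], [0.916, -0.401, -0.008], [-0.005, 0.007, -1.0]] F [ 0.7 -0.8  0.6] op 66.8
grip u 12.8 v 0.5 z 21.4 yaw 66.39
```

View pics/w26.png

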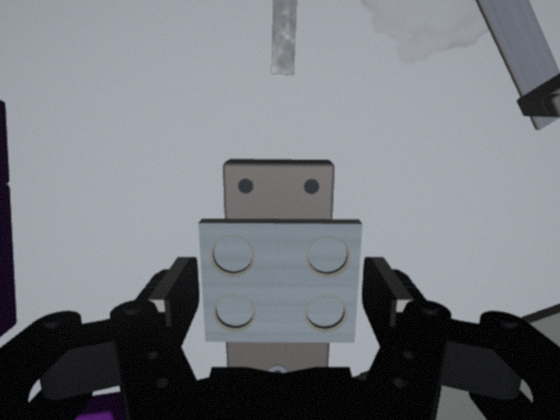

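View pics/s26.png

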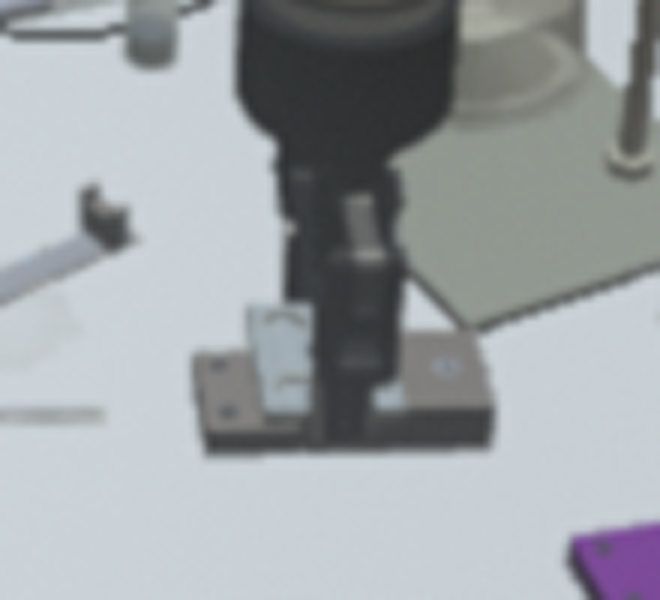

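Emit:
move_arm([
  {"fingers":0.4,"travel":[0,0,0],"dr":[0,0,0]},
  {"fingers":0.4,"travel":[0,0,0],"dr":[0,0,0]},
  {"fingers":0.4,"travel":[0,0,0],"dr":[0,0,0]},
  {"fingers":0.4,"travel":[0,0,0],"dr":[0,0,0]},
  {"fingers":0.4,"travel":[0,0,-3],"dr":[0,0,0]},
  {"fingers":0.4,"travel":[0,0,-12],"dr":[0,0,0]},
  {"fingers":0.4,"travel":[0,0,-25],"dr":[0,0,0]},
  {"fingers":0.4,"travel":[0,0,-35],"dr":[0,0,0]},
  {"fingers":0.4,"travel":[0,0,-35],"dr":[0,0,0]},
  {"fingers":0.4,"travel":[0,0,-20],"dr":[0,0,0]},
], newtons=50)

```text
clock: 32.83
eef_pos: [0.5728, -0.3029, 0.1202]
orientation: [0.837, 0.548, -0.004, -0.001]
ft_force: [0.7, 0.3, -0.2]
opening: 0.0586
```

Run:
```python
from h import *
s=st();p=snapshot('wrist');save('w27',p['img']);W=cloud(s,p)
m=(p['depth']<.21)&(p['depth']>.15)&(np.abs(np.mgrid[:420,:560][1]-280)<75)&(np.mgrid[:420,:560][0]<345)
print(np.nanmedian(W[m][:,2])*1000-s['eef_pos'][2]*1000)
plan([545,0,135],Rt(70),10,.4)
```

```text
t 32.83 p [ 572.8 -302.9  120.2] rot [[0.4, 0.917, -0.008], [0.917, -0.4, -0.002], [-0.005, -0.007, -1.0]] F [ 0.7  0.3 -0.2] op 58.6
nan
dist 30.6 rot/row 0.36
  return np.nanmean(a, axis, out=out, keepdims=keepdims)
```

View pics/w27.png

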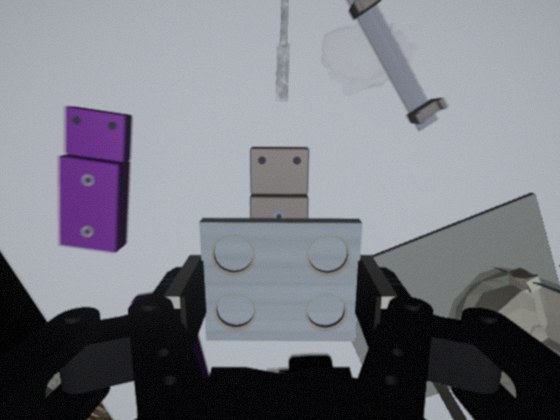

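Emit:
move_arm([
  {"fingers":0.4,"travel":[22,-20,-8],"dr":[0,0,0]},
  {"fingers":0.4,"travel":[28,-24,-8],"dr":[0,0,0]},
  {"fingers":0.4,"travel":[30,-18,-5],"dr":[0,0,-0.6]},
  {"fingers":0.4,"travel":[32,-14,0],"dr":[0,0,-0.6]},
  {"fingers":0.4,"travel":[34,-14,0],"dr":[0,0,-0.6]},
  {"fingers":0.4,"travel":[34,-12,0],"dr":[0,0,-0.6]},
  {"fingers":0.4,"travel":[34,-12,0],"dr":[0,0,-0.6]},
  {"fingers":0.4,"travel":[34,-12,0],"dr":[0,0,-0.6]},
  {"fingers":0.4,"travel":[34,-12,0],"dr":[0,0,-0.6]},
  {"fingers":0.4,"travel":[34,-11,0],"dr":[0,0,-0.6]},
])

```text
clock: 33.72
eef_pos: [0.5583, 0.0426, 0.1527]
orientation: [0.819, 0.573, 0.0, 0.012]
ft_force: [0.8, 0.1, -0.5]
opening: 0.0587
```

Run:
```python
from h import *
s=st()
plan([545,165,120],Rt(77),7,.4)
```

```text
t 33.72 p [558.3  42.6 152.7] rot [[0.342, 0.939, 0.014], [0.939, -0.342, -0.02], [-0.014, 0.02, -1.0]] F [ 0.8  0.1 -0.5] op 58.7
dist 18.2 rot/row 1.02
[{"fingers": 0.4, "travel": [15.9, -7.9, 4.3], "dr": [0.16, 0.13, -1.0]}, {"fingers": 0.4, "travel": [16.0, -7.6, 4.3], "dr": [0.16, 0.13, -1.0]}, {"fingers": 0.4, "travel": [16.1, -7.3, 4.4], "dr": [0.16, 0.13, -1.0]}, {"fingers": 0.4, "travel": [16.2, -7.0, 4.5], "dr": [0.16, 0.13, -1.0]}, {"fingers": 0.4, "travel": [16.3, -6.7, 4.5], "dr": [0.16, 0.13, -1.0]}, {"fingers": 0.4, "travel": [16.4, -6.4, 4.6], "dr": [0.16, 0.13, -1.0]}, {"fingers": 0.4, "travel": [16.5, -6.1, 4.6], "dr": [0.16, 0.13, -1.0]}]
```

Emit:
move_arm([
  {"fingers":0.4,"travel":[15,-5,2],"dr":[0.2,0.2,-1.1]},
  {"fingers":0.4,"travel":[13,-4,3],"dr":[0.2,0.2,-1.1]},
  {"fingers":0.4,"travel":[12,-4,3],"dr":[0.2,0.2,-1.1]},
  {"fingers":0.4,"travel":[10,-3,3],"dr":[0.2,0.2,-1.1]},
  {"fingers":0.4,"travel":[6,-1,3],"dr":[0.2,0,-1.1]},
  {"fingers":0.4,"travel":[2,0,3],"dr":[0,0,-1.1]},
  {"fingers":0.4,"travel":[0,0,1],"dr":[0,0,-0.4]},
  {"fingers":0.4,"travel":[0,0,0],"dr":[0,0,0]},
  {"fingers":0.4,"travel":[0,0,0],"dr":[0,0,0]},
  {"fingers":0.4,"travel":[0,0,0],"dr":[0,0,0]},
])

```text
clock: 34.55
eef_pos: [0.5599, 0.11, 0.1339]
orientation: [0.778, 0.629, 0.001, 0.0]
ft_force: [0.3, 0.3, -0.8]
opening: 0.0585
```

Run:
```python
from h import *
s=st();p=snapshot('wrist');save('w28',p['img']);W=cloud(s,p)
for r in regions_of('stand_top','wrist'): print('stand',round(r['score'],2),*rect(W,r['region'],.013,.024))
rr,cc=np.mgrid[:420,:560]
d=p['depth'];print('d at plate',d[280,280],W[280,280],s['eef_pos'])
m=(np.abs(cc-280)<90)&(rr>215)&(rr<345)&(np.abs(W[...,2]-W[280,280,2])<.004)
q=W[m][:,:2]*1000;print(cv2.minAreaRect(q.astype(np.float32)),m.sum())
```

```text
t 34.55 p [559.9 110.  133.9] rot [[0.209, 0.978, 0.002], [0.978, -0.209, 0.0], [0.001, 0.002, -1.0]] F [ 0.3  0.3 -0.8] op 58.5
stand 0.8 [564.2 203.6] [40.5 40.1] 77.5 17.7 2589
d at plate 0.139531 [0.55594369 0.11083239 0.17315422] [0.55987147 0.10996025 0.13388079]
((557.9417724609375, 110.46609497070312), (68.41581726074219, 51.44721221923828), 77.62152862548828) 18339
```

View pics/w28.png

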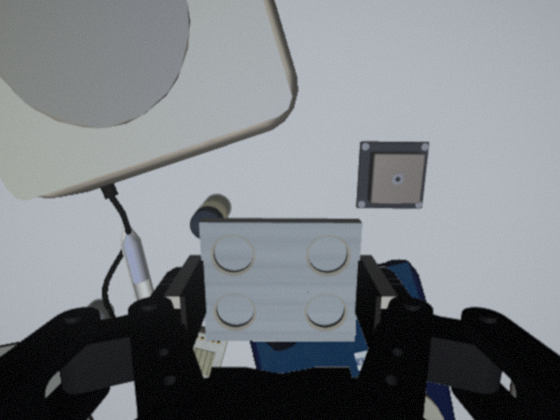

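Run:
```python
from h import *
s=st();p=snapshot('wrist');W=cloud(s,p)
a,b,c,d=350,130,440,220
save('st',p['img'],(a,b,c,d),8)
# top face mask -> lines in pixel, backproject onto plane z=18
K=p['camera_matrix'];T=Tof(s,p)
def bp(u,v,z=.018):
    r=T[:3,:3]@np.array([(u-K[0,2])/K[0,0],(v-K[1,2])/K[1,1],1]);t=(z-T[2,3])/r[2];return (T[:3,3]+t*r)[:2]*1000
g=p['img'].astype(int);m=((g.min(-1)>85)&(g.max(-1)<150)&(W[...,2]>.010)).astype(np.uint8)
m[:b]=0;m[d:]=0;m[:,:a]=0;m[:,c:]=0
n,l,stt,cen=cv2.connectedComponentsWithStats(m);k=1+np.argmax(stt[1:,4]);print(stt[k],cen[k])
mm=(l==k);rows=range(stt[k][1]+6,stt[k][1]+stt[k][3]-6);cols=range(stt[k][0]+6,stt[k][0]+stt[k][2]-6)
L=np.array([bp(np.where(mm[r])[0][0]-.5,r) for r in rows]);Rr=np.array([bp(np.where(mm[r])[0][-1]+.5,r) for r in rows])
Tp=np.array([bp(c_,np.where(mm[:,c_])[0][0]-.5) for c_ in cols]);Bt=np.array([bp(c_,np.where(mm[:,c_])[0][-1]+.5) for c_ in cols])
for nm,q in zip('LRTB',(L,Rr,Tp,Bt)):
    vx,vy,x,y=cv2.fitLine(q.astype(np.float32),cv2.DIST_HUBER,0,.01,.01).ravel();print(nm,round(np.degrees(np.arctan2(vy,vx))%90,2),round(x,1),round(y,1))
print(np.mean([L.mean(0),Rr.mean(0),Tp.mean(0),Bt.mean(0)],0))
```

```text
t 34.65 p [559.9 110.1 134. ] rot [[0.209, 0.978, 0.002], [0.978, -0.209, 0.001], [0.001, 0.002, -1.0]] F [-1.2 -0.4 -1.6] op 58.3
[ 371  154   54   49 2374] [396.77716933 177.95745577]
L 77.52 560.0 184.5
R 77.25 568.1 222.3
T 77.96 543.8 200.4
B 77.94 583.5 199.8
[564.3109775  203.55628606]
```

View pics/st.png

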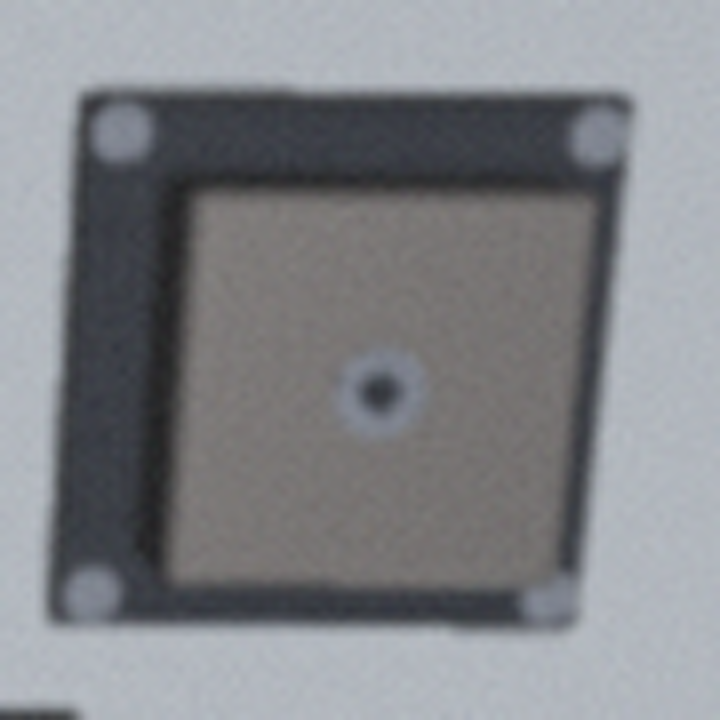

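Run:
```python
from h import *
plan([566.3,203.1,30],Rt(77.7),8,.4)
```

```text
dist 17.4 rot/row 0.03
[{"fingers": 0.4, "travel": [11.5, -1.7, 13.0], "dr": [0.01, -0.01, 0.03]}, {"fingers": 0.4, "travel": [11.5, -1.7, 13.0], "dr": [0.01, -0.01, 0.03]}, {"fingers": 0.4, "travel": [11.5, -1.7, 13.0], "dr": [0.01, -0.01, 0.03]}, {"fingers": 0.4, "travel": [11.5, -1.7, 13.0], "dr": [0.01, -0.01, 0.03]}, {"fingers": 0.4, "travel": [11.5, -1.7, 13.0], "dr": [0.01, -0.01, 0.03]}, {"fingers": 0.4, "travel": [11.5, -1.7, 13.0], "dr": [0.01, -0.01, 0.03]}, {"fingers": 0.4, "travel": [11.5, -1.7, 13.0], "dr": [0.01, -0.01, 0.03]}, {"fingers": 0.4, "travel": [11.5, -1.7, 13.0], "dr": [0.01, -0.01, 0.03]}]
```

Emit:
move_arm([
  {"fingers":0.4,"travel":[11,-1.7,10],"dr":[0,0,0]},
  {"fingers":0.4,"travel":[11.5,-1.7,13],"dr":[0,0,0]},
  {"fingers":0.4,"travel":[11.5,-1.7,13],"dr":[0,0,0]},
  {"fingers":0.4,"travel":[11.5,-1.7,13],"dr":[0,0,0]},
  {"fingers":0.4,"travel":[11.5,-1.7,13],"dr":[0,0,0]},
  {"fingers":0.4,"travel":[11.5,-1.7,13],"dr":[0,0,0]},
  {"fingers":0.4,"travel":[11,-1.7,13],"dr":[0,0,0]},
  {"fingers":0.4,"travel":[7,-1,8],"dr":[0,0,0]},
  {"fingers":0.4,"travel":[0,0,0],"dr":[0,0,0]},
  {"fingers":0.4,"travel":[0,0,0],"dr":[0,0,0]},
])

```text
clock: 35.53
eef_pos: [0.5705, 0.1991, 0.0369]
orientation: [0.779, 0.627, 0.004, 0.003]
ft_force: [-0.6, -0.4, -0.2]
opening: 0.0584
```

Run:
```python
from h import *
s=st();plan([566.3,203.1,5],Rt(77.7),8,.4)
```

```text
t 35.53 p [570.5 199.1  36.9] rot [[0.215, 0.977, 0.01], [0.977, -0.215, 0.001], [0.003, 0.01, -1.0]] F [-0.6 -0.4 -0.2] op 58.4
dist 4.1 rot/row 0.07
[{"fingers": 0.4, "travel": [0.4, -0.7, 4.0], "dr": [0.07, -0.02, -0.01]}, {"fingers": 0.4, "travel": [0.4, -0.7, 4.0], "dr": [0.07, -0.02, -0.01]}, {"fingers": 0.4, "travel": [0.4, -0.6, 4.0], "dr": [0.07, -0.02, -0.01]}, {"fingers": 0.4, "travel": [0.4, -0.6, 4.0], "dr": [0.07, -0.02, -0.01]}, {"fingers": 0.4, "travel": [0.4, -0.6, 4.0], "dr": [0.07, -0.02, -0.01]}, {"fingers": 0.4, "travel": [0.4, -0.6, 4.0], "dr": [0.07, -0.02, -0.01]}, {"fingers": 0.4, "travel": [0.4, -0.6, 4.0], "dr": [0.07, -0.02, -0.01]}, {"fingers": 0.4, "travel": [0.4, -0.6, 4.0], "dr": [0.07, -0.02, -0.01]}]
```

Emit:
move_arm([
  {"fingers":0.4,"travel":[0.5,-0.8,4],"dr":[0.1,0,0]},
  {"fingers":0.4,"travel":[0.5,-0.8,5],"dr":[0.1,0,0]},
  {"fingers":0.4,"travel":[0.5,-0.8,5],"dr":[0.1,0,0]},
  {"fingers":0.4,"travel":[0.5,-0.7,5],"dr":[0.1,0,0]},
  {"fingers":0.4,"travel":[0.5,-0.7,5],"dr":[0.1,0,0]},
  {"fingers":0.4,"travel":[0.5,-0.7,5],"dr":[0.1,0,0]},
  {"fingers":0.4,"travel":[0.3,0,5],"dr":[0,0,0]},
  {"fingers":0.4,"travel":[0,0,3],"dr":[0,0,0]},
  {"fingers":0.4,"travel":[0,0,0],"dr":[0,0,0]},
  {"fingers":0.4,"travel":[0,0,0],"dr":[0,0,0]},
])

```text
clock: 36.37
eef_pos: [0.5686, 0.1994, -0.0017]
orientation: [0.781, 0.624, 0.001, -0.0]
ft_force: [-0.2, 0.1, -0.2]
opening: 0.0584
```

Run:
```python
from h import *
s=st();plan([566.3,203.1,-12],Rt(77.7),5,.4)
p=snapshot('side');save('s30',p['img'],(210,140,310,220),7)
p=snapshot('wrist');save('w30',p['img'])
```

```text
t 36.37 p [568.6 199.4  -1.7] rot [[0.22, 0.975, 0.002], [0.975, -0.22, 0.002], [0.002, 0.001, -1.0]] F [-0.2  0.1 -0.2] op 58.4
dist 2.2 rot/row 0.09
[{"fingers": 0.4, "travel": [0.6, -0.6, 2.1], "dr": [0.01, -0.02, -0.09]}, {"fingers": 0.4, "travel": [0.6, -0.6, 2.1], "dr": [0.01, -0.02, -0.09]}, {"fingers": 0.4, "travel": [0.6, -0.6, 2.1], "dr": [0.01, -0.02, -0.09]}, {"fingers": 0.4, "travel": [0.6, -0.6, 2.1], "dr": [0.01, -0.02, -0.09]}, {"fingers": 0.4, "travel": [0.6, -0.6, 2.1], "dr": [0.01, -0.02, -0.09]}]
```

View pics/s30.png

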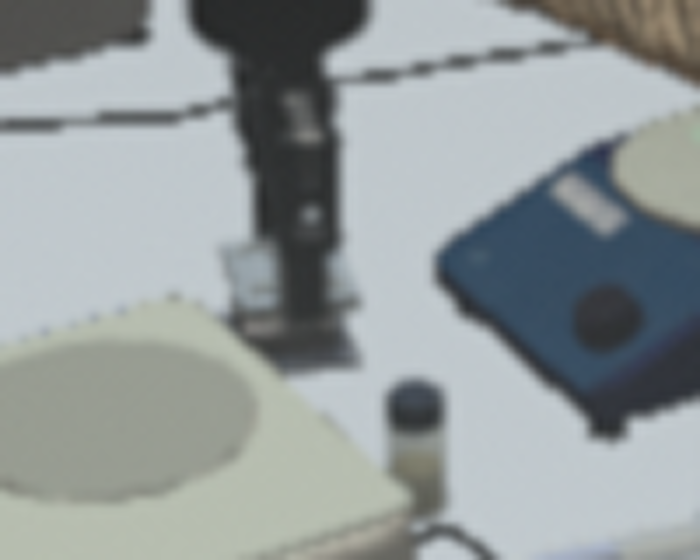

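View pics/w30.png

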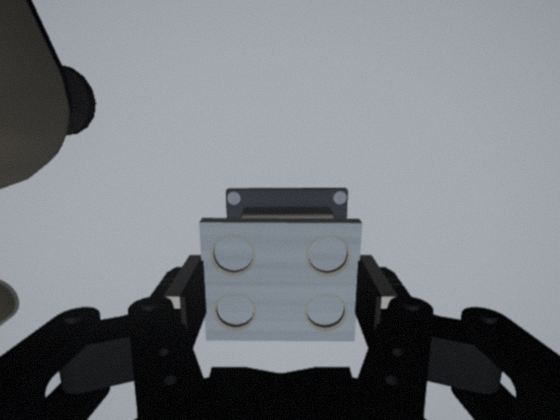

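Emit:
move_arm([
  {"fingers":0.4,"travel":[0.7,-0.6,2],"dr":[0,0,-0.1]},
  {"fingers":0.4,"travel":[0.7,-0.6,2],"dr":[0,0,-0.1]},
  {"fingers":0.4,"travel":[0.7,-0.6,2],"dr":[0,0,-0.1]},
  {"fingers":0.4,"travel":[0.5,-0.6,2],"dr":[0,0,-0.1]},
  {"fingers":0.4,"travel":[0.5,-0.6,2],"dr":[0,0,0]},
  {"fingers":0.4,"travel":[0,0,0],"dr":[0,0,0]},
  {"fingers":0.4,"travel":[0,0,0],"dr":[0,0,0]},
  {"fingers":0.4,"travel":[0,0,0],"dr":[0,0,0]},
  {"fingers":0.4,"travel":[0,0,0],"dr":[0,0,0]},
  {"fingers":0.4,"travel":[0,0,0],"dr":[0,0,0]},
])

```text
clock: 37.3
eef_pos: [0.5668, 0.2042, -0.0116]
orientation: [0.779, 0.628, 0.002, 0.0]
ft_force: [-0.6, -0.8, -1.1]
opening: 0.0582
```

Run:
```python
from h import *
s=st();plan([566.3,203.1,-15],Rt(77.7),4,.4)
p=snapshot('wrist');save('w31',p['img'],(180,160,400,360),3.6)
```

```text
t 37.3 p [566.8 204.2 -11.6] rot [[0.212, 0.977, 0.004], [0.977, -0.212, 0.003], [0.003, 0.003, -1.0]] F [-0.6 -0.8 -1.1] op 58.2
dist 0.9 rot/row 0.07
[{"fingers": 0.4, "travel": [-0.3, -0.1, 0.9], "dr": [0.04, -0.05, 0.01]}, {"fingers": 0.4, "travel": [-0.3, -0.1, 0.9], "dr": [0.04, -0.05, 0.01]}, {"fingers": 0.4, "travel": [-0.3, -0.1, 0.9], "dr": [0.04, -0.05, 0.01]}, {"fingers": 0.4, "travel": [-0.3, -0.1, 0.9], "dr": [0.04, -0.05, 0.01]}]
```

View pics/w31.png

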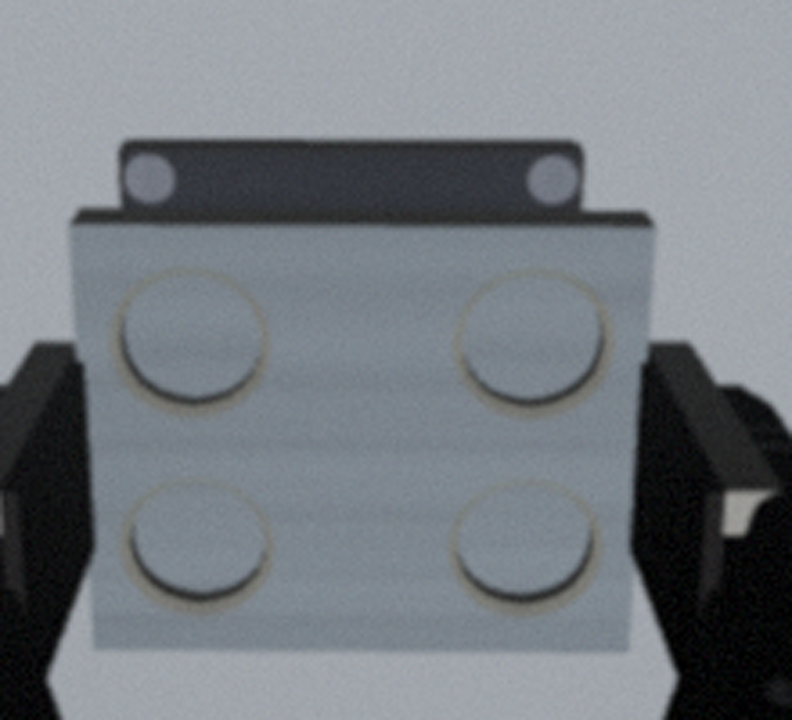

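Emit:
move_arm([
  {"fingers":0.4,"travel":[-0.5,-0.2,0],"dr":[0,0,0]},
  {"fingers":0.4,"travel":[-0.5,-0.2,0.5],"dr":[0,0,0]},
  {"fingers":0.4,"travel":[-0.2,0,1],"dr":[0,0,0]},
  {"fingers":0.4,"travel":[0,0,1],"dr":[0,0,0]},
  {"fingers":0.4,"travel":[0,0,0.5],"dr":[0,0,0]},
  {"fingers":0.4,"travel":[0,0,0],"dr":[0,0,0]},
  {"fingers":0.4,"travel":[0,0,0],"dr":[0,0,0]},
  {"fingers":0.4,"travel":[0,0,0],"dr":[0,0,0]},
  {"fingers":0.4,"travel":[0,0,0],"dr":[0,0,0]},
  {"fingers":0.4,"travel":[0,0,0],"dr":[0,0,0]},
])

```text
clock: 38.18
eef_pos: [0.5664, 0.2027, -0.0147]
orientation: [0.779, 0.627, 0.002, 0.0]
ft_force: [-0.3, -0.6, 0.1]
opening: 0.0584
```

Run:
```python
from h import *
s=st();plan([566.3,203.1,-15.3],Rt(77.7),4,.4)
p=snapshot('wrist');save('w32',p['img'],(180,160,400,360),3.6)
p=snapshot('side');save('s32',p['img'],(220,150,300,210),9)
```

```text
t 38.18 p [566.4 202.7 -14.7] rot [[0.213, 0.977, 0.004], [0.977, -0.213, 0.003], [0.003, 0.003, -1.0]] F [-0.3 -0.6  0.1] op 58.4
dist 0.2 rot/row 0.07
[{"fingers": 0.4, "travel": [0.1, -0.0, 0.1], "dr": [0.05, -0.05, 0.0]}, {"fingers": 0.4, "travel": [0.1, -0.0, 0.1], "dr": [0.05, -0.05, 0.0]}, {"fingers": 0.4, "travel": [0.1, -0.0, 0.1], "dr": [0.05, -0.05, 0.0]}, {"fingers": 0.4, "travel": [0.1, -0.0, 0.1], "dr": [0.05, -0.05, 0.0]}]
```

View pics/w32.png

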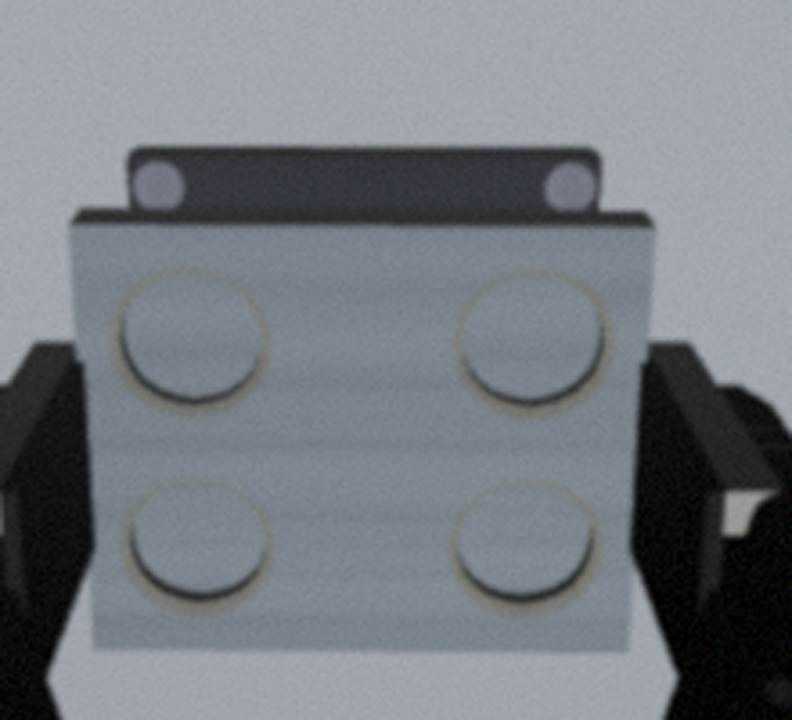

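View pics/s32.png

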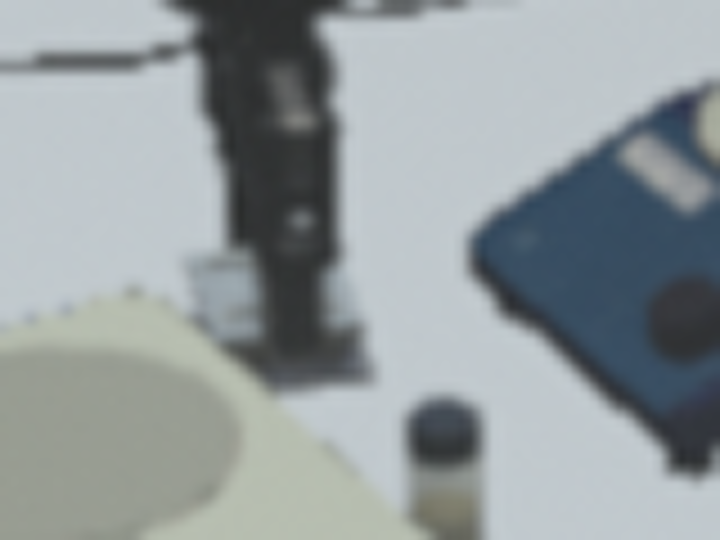

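Emit:
move_arm([
  {"fingers":0.4,"travel":[0,0,0.7],"dr":[0,0,0]},
  {"fingers":0.4,"travel":[0,0,0.7],"dr":[0,0,0]},
  {"fingers":0.4,"travel":[0,0,0],"dr":[0,0,0]},
  {"fingers":0.4,"travel":[0,0,0],"dr":[0,0,0]},
  {"fingers":0.4,"travel":[0,0,0],"dr":[0,0,0]},
  {"fingers":0.4,"travel":[0,0,0],"dr":[0,0,0]},
  {"fingers":0.4,"travel":[0,0,0],"dr":[0,0,0]},
  {"fingers":0.4,"travel":[0,0,0],"dr":[0,0,0]},
  {"fingers":0.4,"travel":[0,0,0],"dr":[0,0,0]},
  {"fingers":0.4,"travel":[0,0,0],"dr":[0,0,0]},
])

```text
clock: 39.12
eef_pos: [0.5666, 0.203, -0.0148]
orientation: [0.779, 0.627, 0.002, 0.001]
ft_force: [-0.5, 0.0, 1.0]
opening: 0.0585
```

Run:
```python
from h import *
s=st()
```

```text
t 39.12 p [566.6 203.  -14.8] rot [[0.213, 0.977, 0.005], [0.977, -0.213, 0.002], [0.003, 0.004, -1.0]] F [-0.5  0.   1. ] op 58.5
```

Emit:
move_arm([
  {"fingers":0.3,"travel":[0,0,0],"dr":[0,0,0]},
  {"fingers":0.2,"travel":[0,0,0],"dr":[0,0,0]},
  {"fingers":0.12,"travel":[0,0,0],"dr":[0,0,0]},
  {"fingers":0.1,"travel":[0,0,0],"dr":[0,0,0]},
  {"fingers":0.1,"travel":[0,0,0],"dr":[0,0,0]},
  {"fingers":0.1,"travel":[0,0,-4],"dr":[0,0,0]},
  {"fingers":0.1,"travel":[0,0,-12],"dr":[0,0,0]},
  {"fingers":0.1,"travel":[0,0,-25],"dr":[0,0,0]},
  {"fingers":0.1,"travel":[0,0,-30],"dr":[0,0,0]},
  {"fingers":0.1,"travel":[0,0,-25],"dr":[0,0,0]},
])

```text
clock: 39.95
eef_pos: [0.5619, 0.2011, 0.081]
orientation: [0.778, 0.628, -0.004, -0.001]
ft_force: [1.5, 0.5, 0.5]
opening: 0.077
```

Emit:
move_arm([
  {"fingers":0.1,"travel":[0,-5,-10],"dr":[0,0,0]},
  {"fingers":0.1,"travel":[0,0,-5],"dr":[0,0,0]},
  {"fingers":0.1,"travel":[0,0,0],"dr":[0,0,0]},
  {"fingers":0.1,"travel":[0,0,0],"dr":[0,0,0]},
  {"fingers":0.1,"travel":[0,0,0],"dr":[0,0,0]},
  {"fingers":0.1,"travel":[0,0,0],"dr":[0,0,0]},
  {"fingers":0.1,"travel":[0,0,0],"dr":[0,0,0]},
  {"fingers":0.1,"travel":[0,0,0],"dr":[0,0,0]},
  {"fingers":0.1,"travel":[0,0,0],"dr":[0,0,0]},
  {"fingers":0.1,"travel":[0,0,0],"dr":[0,0,0]},
])

```text
clock: 40.78
eef_pos: [0.5564, 0.2022, 0.0986]
orientation: [0.778, 0.628, -0.003, -0.001]
ft_force: [-0.7, 0.1, 0.1]
opening: 0.0767
```

Run:
```python
from h import *
s=st();p=snapshot('wrist');save('w33',p['img']);save('w33c',p['img'],(200,130,360,290),4);W=cloud(s,p)
m=(W[...,2]>.0195)&(W[...,2]<.028)&(np.hypot(W[...,0]-.564,W[...,1]-.2036)<.05)
q=W[m][:,:2]*1000;print(m.sum(),cv2.minAreaRect(q.astype(np.float32)),np.percentile(W[m][:,2],[5,50,95]))
p=snapshot('scene');save('sc33',p['img']);p=snapshot('side');save('sd33',p['img'])
```

```text
t 40.78 p [556.4 202.2  98.6] rot [[0.212, 0.977, -0.005], [0.977, -0.212, -0.002], [-0.003, -0.004, -1.0]] F [-0.7  0.1  0.1] op 76.7
6059 ((564.2028198242188, 203.78675842285156), (60.192405700683594, 50.71821594238281), 77.67111206054688) [0.02027942 0.02340975 0.02469535]
```

View pics/w33c.png

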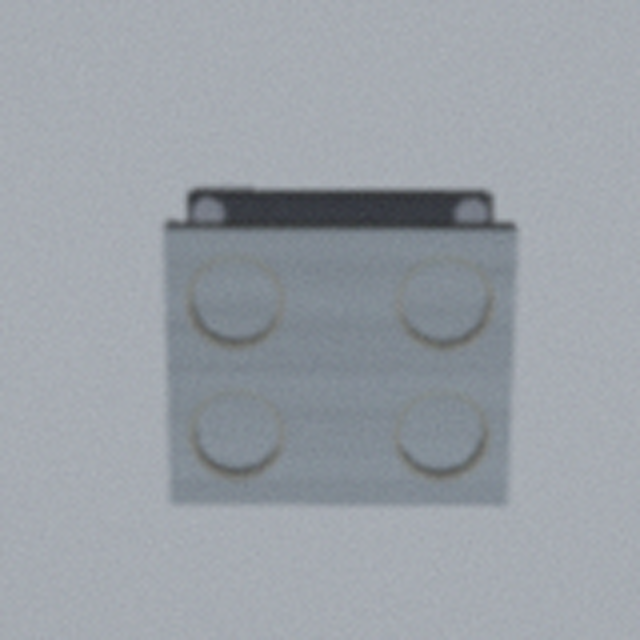

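View pics/sd33.png

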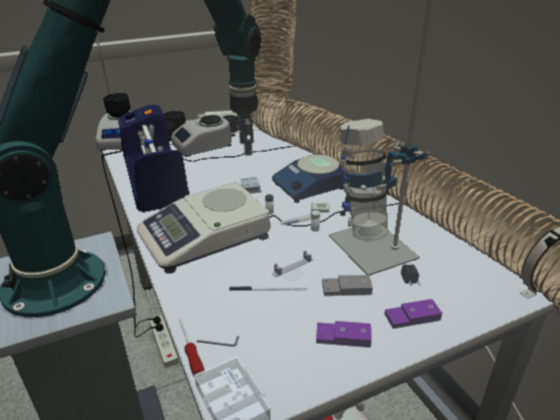

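The carrier measures (564.2, 203.8) mm at 77.7°, against the stand's (564.3, 203.6) at 77.6°. It lies flat with its top at about 24 mm and pockets up. Both vials stand at side px (269,202) and (315,220), and the spatula lies on the bench at px (268,289). Handing in.

Run:
```python
from workcell import *
print(sign_off())
```

```text
the job is handed in; nothing more can be done
None
```

The job is done and handed in at about 41 s on the robot's clock. No verdict was reported.

**What I did:**
- I laid the carrier on the lower step of the grey block, against the riser, and left the two purple look-alikes alone.
- I slid the spatula blade under the overhanging edge at mid-width and tipped the carrier over. It fell flat onto the upper step with its pockets up.
- I laid the spatula on the bench, then took the carrier by its 60 mm edges and set it on the loading stand.

**Last checks:**

| | Centre, x / y (mm) | Direction of 60 mm side / stand side |
|---|---|---|
| Carrier | 564.2 / 203.8 | 77.7° |
| Stand top | 564.3 / 203.6 | 77.6° |

- **Carrier:** it lies flat with its top about 24 mm above the bench and all four pockets showing.
- **Spatula and vials:** in the last side picture the spatula lies flat on the bench and both vials stand. I judged the vials by eye and did not re-measure their positions.

**What disagreed:**
- **Fingertip position:** the stated `tips_ahead` of 14 mm did not match what I saw. All three cameras put the fingertips about 33 mm behind the reported TCP with the jaws nearly open, and my estimate was about 21 mm when shut. I worked from the measured values throughout.
- **Spatula release:** because the fingertips reached below the spatula's underside, its grip end dropped a few millimetres when I let go. It came to rest flat.

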